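# Clear broken biscuits off the packing board into the swing tray and set out the carton

### The arm

A 6-joint arm with a two-finger parallel gripper is mounted at the origin on a cart in front of the work surface, level with it; the furniture and walls round the work are solid. World frame = base frame: x ahead of the robot, y to its left, z up, the work surface at z = 0. Lengths are in m, angles in rad, forces in N, time in s.
With the tool pointing down it reaches from about 0.3 to 1 m from the base axis. Payload 5.1 kg.
Tool frame: the origin (TCP) lies between the finger pads; the fingertips stand 22 mm ahead of it and the grasp point (between the pads) lies 3 mm ahead of it; z points along the fingers, y is the direction in which the jaws open and shut (so a half turn about z gives the same grasp; the last joint's range is limited). The gripper opens to 95 mm and grips with 3 to 60 N. Pads are 20 mm wide; open, the fingers measure 119 mm over their backs; the gripper's body (75 mm by 180 mm) begins 59 mm behind the grasp point.
Start: joints at [-1.3, 0.124, 1.65, -0, 1.367, -0.083], TCP at [0.225, -0.61, 0.237] pointing down, gripper open.
Joint ranges: [-2.61, 2.61], [-1.02, 2.33], [0.03, 2.71], [-1.35, 4.49], [0.32, 2.68], [-2.91, 2.91]. Speed limits (rad/s): [2.57, 2.57, 3.14, 3.14, 3.14, 3.14].

### API

Orientations are given as a unit quaternion [x, y, z, w].
In Python, from cell import telemetry, capture, ticket gives the robot as it stands.
- The arm moves only by the tool jog_arm, never from a script. Its arguments are lists of equal length, an entry for each row: "travel": the shift along the tool's x, y, z in m, a list of three; "rot": the turn, a rotation vector about the tool's x, y, z in rad, a list of three. A call has 1 to 5 rows; each row is the pose to reach, as a shift and turn from the pose measured when the call began, along the tool's axes at that moment; what a row does not reach only later rows make up. A row lasts 1/12 s, in which the tool goes at most 41.7 mm and 7.16 degrees, less where a joint would pass 70% of its speed; a pose out of reach is approached as far as the arm can. A call with a gripper value outside its range is refused whole. "claw" is the closure, from -1 (fully open) to 1 (shut), set as the call begins (left out, the last holds). The fingers move at their own pace and stop on an object; "grip_force" is the grip in N (left out, the last holds). Time passes only in rows, so rows that repeat a pose let the fingers close. It gives the time, the measured TCP pose, the force and the opening at its end, in the units of the state.
- telemetry.read_state(): the state, without advancing time (a new reading comes with each control period).
- capture(name): name is "scene" or "top"; returns a dict with "image" (420x560x3 uint8, red, green, blue), "camera_matrix" (3x3 intrinsics, pixels), "cam_to_world" (4x4, takes a point from camera to world coordinates). Camera axes: x right, y up, looking along -z (the intrinsics and any distortion apply to the point x, -y, -z); pixel columns grow to the right and rows downward; lengths in m; the calibration is good to about 2 mm. A picture is of the moment at which its call begins. There is no depth.
- ticket.sign_off(): hands the job in, once; it reports no verdict.
The state is a dict: "t": time; "qpos": joint angles; "joint_vel": joint speeds; "tau": joint torques, N m; "position": TCP position; "orientation": TCP orientation; "wrist_force": force on the tool from outside, world axes, zero at the start; "moment": the same for the moment, N m; "finger_gap": opening from 0.0 (shut) to 1.0 (fully open).
Only numpy, scipy, OpenCV 4.12 (cv2) and the standard library are available. Lean on these libraries where they do the work, as an engineer would, in place of code of your own. Each camera call takes 0.05 s, during which the arm holds its last target.

### The job

Lift the sample carton out of the tray's way, then push the tray by its corner post a full quarter turn about its bolted corner, so that its open side meets the open end of the packing board, and with the brush sweep every broken biscuit piece off the board into it; neither the gripper may press on the pieces nor the tray bump the carton. Stand the brush upright in the middle of its pad, turn the tray back fully home with all the pieces in it, and stand the carton squarely in the middle of the cleared board. Leave the tin, the tape roll and the ribbon spool where they are.

Things in the scene. Friction and masses are not known exactly. Their poses are not given: they have to be found in the camera images.
- board: fixed white board, 134 x 240 mm, top 18 mm above the table; origin at the centre of its underside. Rims 8 mm thick, their tops 30 mm above the table, run along both long sides (inner faces at x = +-59 mm) and the end at y = -120 mm (inner face at y = -112); the end at y = +120 mm is open, towards the tray. Place and yaw vary
- tray (a joint): angle of the grey tray, held by an upright pivot bolt through one corner, at x = 73, y = 136 mm in the board's frame. 0 = fully home at its stop; grows counter-clockwise seen from above to 1.571 = a full quarter turn, at its stop, open side facing the board's open end with a 6 mm gap. Turns stiffly (0.2 N m), stays where it is left
- tray_mid (a point): centre of the tray's floor, 7 mm above the table; axes turn with the tray (parallel to the board's at joint 0). Tray 115 (x) x 150 mm (y); the bolt is 48 mm (x) and 65 mm (y) back from here. Walls 4 mm thick, tops 40 mm above the table; the side at x = -57 mm is open, with a lip 12 mm high. The bolt stands in an 18 mm column, 54 mm high, in the tray's corner
- tray_post (a point): upright black grip post, 20 mm in diameter, top 90 mm above the table, in the tray's corner opposite the bolt, for pushing the tray round. This point is on its axis, 70 mm above the table, 93 mm (x) and 128 mm (y) from the bolt in the tray's axes
- brush_mid (a point): loose bench brush standing on its stiff bristles, 80 mm long (its x), 50 mm thick (its y), 80 mm high, 0.16 kg; this point is half-way up, 40 mm above the bristle ends. From 37 mm height to the top it has a grip ridge 66 mm long (x) and 22 mm thick (y), to be held across its thickness
- pad_mid (a point): centre of the upper face of the black rubber parking pad of the brush, 120 x 76 x 4 mm, fixed on the table, long side along its x; the brush stands on it at the start
- carton_mid (a point): loose sample carton with a bow on top, 50 mm (its x) x 62 mm (its y), 55 mm high without and 66 mm with the bow, 50 g; this point is its centre, 27.5 mm above its underside. At the start it stands on the table where the tray has to turn to
- tin: small tin, 66 mm across, 57 mm high, a bystander; origin at its underside
- tape: roll of tape lying flat, 72 mm across, 25 mm high, a bystander; origin at its underside
- spool: spool of green ribbon lying flat, 91 mm across, 20 mm high, a bystander; origin at its underside
- piece0_mid (a point): broken piece of biscuit, about 32 x 26 mm and 14 mm thick, 25 g, lying flat on the board at the start (absent in some starts); this point is its centre
- piece1_mid (a point): broken piece of biscuit, about 32 x 26 mm and 14 mm thick, 25 g, lying flat on the board at the start (absent in some starts); this point is its centre
- piece2_mid (a point): broken piece of biscuit, about 32 x 26 mm and 14 mm thick, 25 g, lying flat on the board at the start (absent in some starts); this point is its centre
- piece3_mid (a point): broken piece of biscuit, about 32 x 26 mm and 14 mm thick, 25 g, lying flat on the board at the start (absent in some starts); this point is its centre
- piece4_mid (a point): broken piece of biscuit, about 32 x 26 mm and 14 mm thick, 25 g, lying flat on the board at the start (absent in some starts); this point is its centre

How it is judged:
On the way, in this order (a step that is already met when the one before it is completed fails the run):
1. the tray is turned a full quarter turn, open side to the board (value of joint tray above 1.49 rad), for 0.2 s.
2. every piece lies in the tray, which still faces the board (value of joint tray above 1.42 rad and x of piece0_mid in the frame of tray_mid between -0.048 and 0.055 m and y of piece0_mid in the frame of tray_mid between -0.073 and 0.073 m and height (world z) of each of piece0_mid, piece1_mid, piece2_mid, piece3_mid, piece4_mid below 0.04 m and x of piece1_mid in the frame of tray_mid between -0.048 and 0.055 m and y of piece1_mid in the frame of tray_mid between -0.073 and 0.073 m and x of piece2_mid in the frame of tray_mid between -0.048 and 0.055 m and y of piece2_mid in the frame of tray_mid between -0.073 and 0.073 m and x of piece3_mid in the frame of tray_mid between -0.048 and 0.055 m and y of piece3_mid in the frame of tray_mid between -0.073 and 0.073 m and x of piece4_mid in the frame of tray_mid between -0.048 and 0.055 m and y of piece4_mid in the frame of tray_mid between -0.073 and 0.073 m), for 0.3 s.
At the end, for the whole second after the job is handed in: tray home (within 0.09 rad of its stop) with every piece inside; brush upright (within 7 degrees) on its pad, within 22 mm of the pad centre; carton upright (within 7 degrees) on the board, within 22 mm of the board centre and 0.2 rad of square to it (value of joint tray below 0.09 rad and x of piece0_mid in the frame of tray_mid between -0.048 and 0.055 m and y of piece0_mid in the frame of tray_mid between -0.073 and 0.073 m and height (world z) of each of piece0_mid, piece1_mid, piece2_mid, piece3_mid, piece4_mid below 0.04 m and x of piece1_mid in the frame of tray_mid between -0.048 and 0.055 m and y of piece1_mid in the frame of tray_mid between -0.073 and 0.073 m and x of piece2_mid in the frame of tray_mid between -0.048 and 0.055 m and y of piece2_mid in the frame of tray_mid between -0.073 and 0.073 m and x of piece3_mid in the frame of tray_mid between -0.048 and 0.055 m and y of piece3_mid in the frame of tray_mid between -0.073 and 0.073 m and x of piece4_mid in the frame of tray_mid between -0.048 and 0.055 m and y of piece4_mid in the frame of tray_mid between -0.073 and 0.073 m and horizontal distance between brush_mid and pad_mid below 0.022 m and angle between each of brush_mid, carton_mid's own z axis and vertical below 0.12 rad and height (world z) of brush_mid below 0.05 m and horizontal distance between carton_mid and board below 0.022 m and height (world z) of carton_mid below 0.053 m and (angle between the x axis of carton_mid and the x axis of board, either way round below 0.2 rad or angle between the x axis of carton_mid and the y axis of board, either way round below 0.2 rad)); the robot touches nothing.
It fails at once if the tray bumps against the carton (contact force between tray and carton above 1 N).
It fails at once if the gripper or arm presses on a biscuit piece (contact force between any of the fingers, the arm and piece0 above 1 N or contact force between any of the fingers, the arm and piece1 above 1 N or contact force between any of the fingers, the arm and piece2 above 1 N or contact force between any of the fingers, the arm and piece3 above 1 N or contact force between any of the fingers, the arm and piece4 above 1 N).
It fails at once if a bystander (tin, tape roll, spool) is shifted more than 25 mm (distance of any of tin, tape, spool from where it was at the start of the episode above 0.025 m).
Of piece0, piece1, piece2, piece3, piece4 only 3 to 5 are there at a start; the rules pass over those that are not, and their reading is None.
At some moment in a run one of brush may be knocked a few centimetres aside while the robot is not near it.
Once in a run the grip may slacken for a moment while it holds something.
It also fails if it takes over 200 s, if anything falls off the work surface, if the arm or the gripper's body presses on something with over 40 N, if the wrist force passes 120 N, or if a joint passes its speed limit or range.

## Working session

There is one attempt and no reset: what is moved stays moved. The work goes in short steps, Python scripts to look and compute and a tool call to move; the robot and the scene stay as the last step left them, time stands still between calls to the robot, and variables do not carry over. Pictures are saved under pics/ and viewed, and the job is handed in when it is done.

Besides the shell and the picture viewer there is one more tool, called as name(argument=value, ...) on one line, values as JSON. jog_arm: Moves the arm, as the interface text tells. Its arguments: {"type":"object","properties":{"travel":{"type":"array"},"rot":{"type":"array"},"claw":{"type":"number"},"grip_force":{"type":"number"}},"required":["travel","rot"]}

```bash
ls; mkdir -p pics
python3 - <<'E'
from cell import telemetry,capture
import cv2,numpy as np
s=telemetry.read_state();print(s)
for n in("scene","top"):
    c=capture(n);cv2.imwrite(f"pics/{n}0.png",c["image"][:,:,::-1]);print(n,c["camera_matrix"],c["cam_to_world"],[k for k in c])
E
```

```text
pics
{'t': 0.0, 'qpos': array([-1.29958645e+00,  1.24466981e-01,  1.65164622e+00, -2.64922401e-05,
        1.36748086e+00, -8.26008642e-02]), 'joint_vel': array([ 2.11884746e-04, -8.58497910e-04,  2.80747330e-05, -1.08768684e-03,
        7.00590724e-04, -6.12144741e-04]), 'tau': array([ 1.23811646e-03, -4.17606711e+01, -3.59931386e+01,  7.74910091e-02,
        4.91929043e-02, -1.65348674e-04]), 'position': array([ 0.22501747, -0.60918693,  0.23542809]), 'orientation': array([ 9.84392045e-01,  1.75986646e-01, -1.07144001e-04, -9.95035645e-04]), 'wrist_force': array([ 0.23061481, -0.5200605 , -1.18006837]), 'moment': array([-0.02106702,  0.00650747,  0.034958  ]), 'finger_gap': 0.9991437223671064}
scene [[428.69414731   0.         278.58425267]
 [  0.         428.69414731 203.67725529]
 [  0.           0.           1.        ]] [[-0.83621131  0.25780854 -0.48403037 -0.15618458]
 [-0.54771989 -0.34843345  0.76065568  1.14153626]
 [ 0.02745116  0.90118194  0.43257086  0.73365951]
 [ 0.          0.          0.          1.        ]] ['image', 'camera_matrix', 'cam_to_world']
top [[440.92067493   0.         280.25675069]
 [  0.         440.92067493 209.53547111]
 [  0.           0.           1.        ]] [[-0.02719487  0.98762773 -0.15444064  0.39214534]
 [-0.9996287  -0.02713186  0.00251614  0.00168693]
 [-0.00170525  0.15445172  0.98799887  1.36374652]
 [ 0.          0.          0.          1.        ]] ['image', 'camera_matrix', 'cam_to_world']
```

View pics/top0.png

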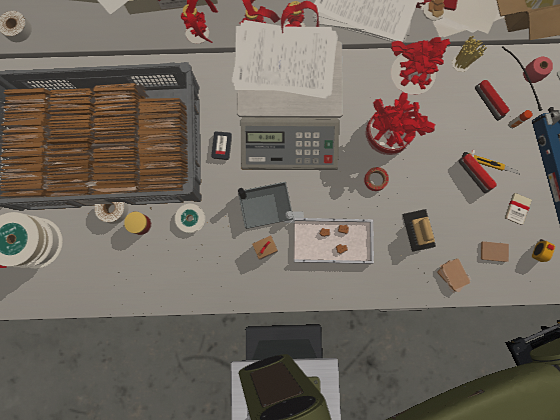

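View pics/scene0.png

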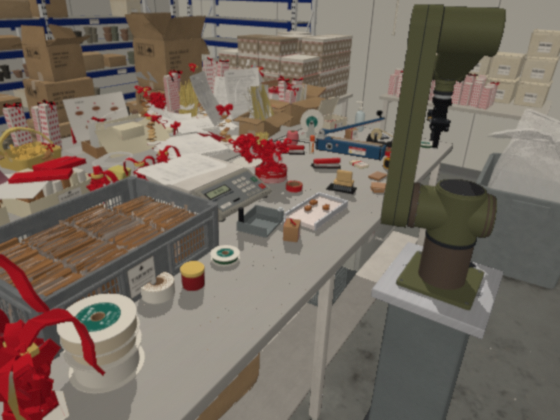

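The scene shows 3 pieces on the board (332,241), the tray at (263,205), the carton at (264,247), the brush on its pad at (420,230) and the red tape at (376,179). The spool is at (189,218) and the tin at (137,223). I'll zoom in for measurements.

```bash
cat > h.py <<'E'
from cell import telemetry,capture,ticket
import cv2,numpy as np
from scipy.spatial.transform import Rotation as R
def ray(c,u,v,z):
    K=c["camera_matrix"];T=c["cam_to_world"]
    d=T[:3,:3]@np.array([(u-K[0,2])/K[0,0],-(v-K[1,2])/K[1,1],-1.])
    o=T[:3,3];t=(z-o[2])/d[2];return (o+t*d)
def proj(c,p):
    K=c["camera_matrix"];T=c["cam_to_world"];q=T[:3,:3].T@(np.array(p)-T[:3,3])
    return np.array([K[0,0]*q[0]/-q[2]+K[0,2],K[1,1]*-q[1]/-q[2]+K[1,2]])
def crop(c,name,x0,y0,w,h,s):
    im=c["image"][y0:y0+h,x0:x0+w,::-1]
    cv2.imwrite("pics/"+name,cv2.resize(im,None,fx=s,fy=s,interpolation=cv2.INTER_CUBIC))
def move(dx=0,dy=0,dz=0,yaw=0):
    pass
def totool(target,st=None):
    st=st or telemetry.read_state()
    return R.from_quat(st["orientation"]).inv().apply(np.array(target)-st["position"])
def rotto(q,st=None):
    st=st or telemetry.read_state()
    return (R.from_quat(st["orientation"]).inv()*q).as_rotvec()
def down(yaw): # tool pointing down, tool y (jaw) axis at angle yaw from world y... tool x at angle yaw
    return R.from_euler('z',yaw)*R.from_euler('x',np.pi)
E
python3 - <<'E'
from h import *
c=capture("top");crop(c,"topz0.png",225,170,130,100,6);crop(c,"topz1.png",345,150,130,100,6)
c=capture("scene");crop(c,"scz0.png",225,160,140,100,5.7)
E
```

```text
(no output)
```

View pics/topz0.png

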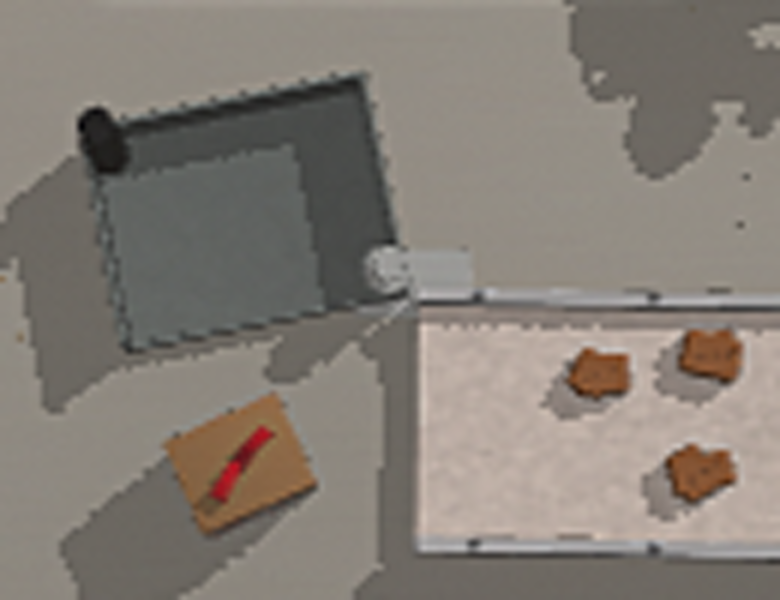

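View pics/topz1.png

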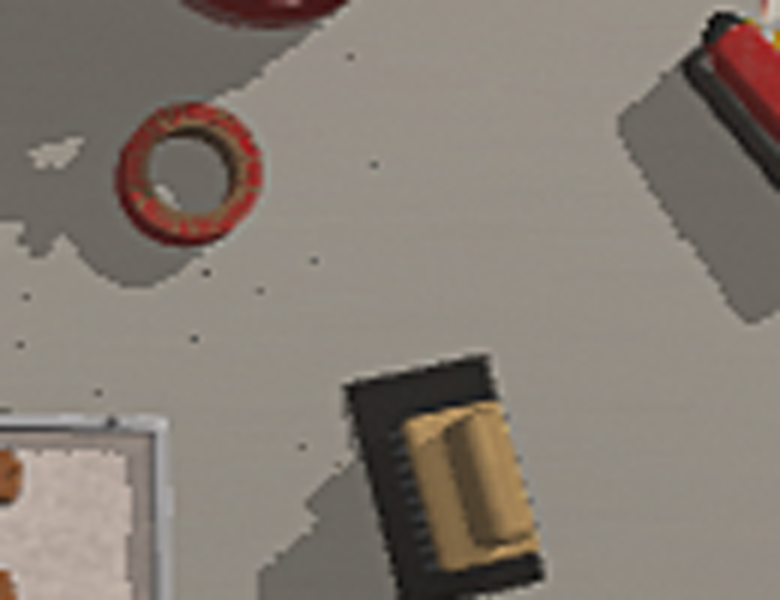

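View pics/scz0.png

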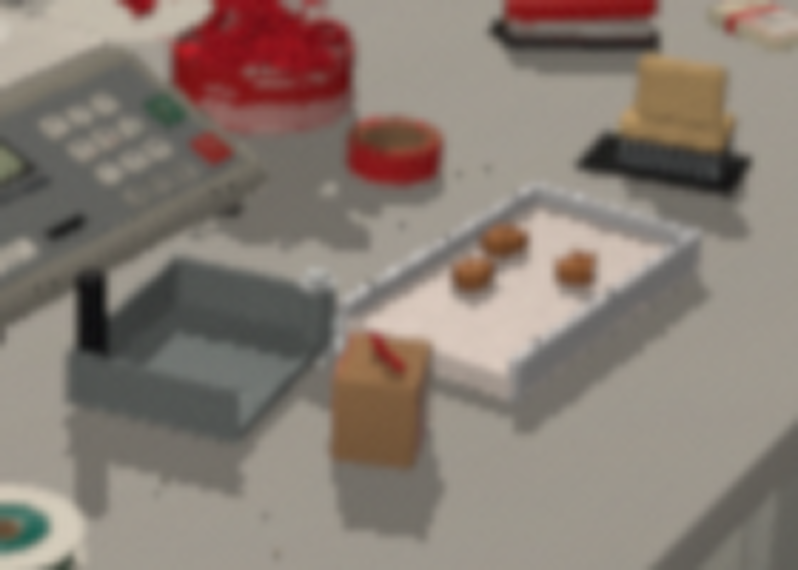

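The tray rests slightly open, about 0.17 rad. The carton top is at about zoom (242,463), the brush grip ridge at (485,482), and the post at (103,140). Next come the measurements.

Run:
```python
from h import *
c=capture("top");crop(c,"topz2.png",280,200,180,75,4.4)
hsv=cv2.cvtColor(c["image"],cv2.COLOR_RGB2HSV)
im=c["image"].astype(int)
def show(name,m,z,lo=20,box=None):
    m=m.astype(np.uint8)*255
    if box is not None:
        k=np.zeros_like(m);x0,y0,x1,y1=box;k[y0:y1,x0:x1]=1;m=m*k
    for ct in cv2.findContours(m,cv2.RETR_EXTERNAL,cv2.CHAIN_APPROX_NONE)[0]:
        if cv2.contourArea(ct)<lo: continue
        r=cv2.minAreaRect(ct);b=cv2.boxPoints(r)
        w=np.array([ray(c,u,v,z)[:2] for u,v in b])
        print(name,cv2.contourArea(ct),"ctr px",np.round(r[0],1),"world",np.round(ray(c,*r[0],z)[:2],4),"corners",np.round(w,3).tolist(),"len",np.round([np.linalg.norm(w[1]-w[0]),np.linalg.norm(w[2]-w[1])],3))
H,S,V=hsv[...,0],hsv[...,1],hsv[...,2]
show("board",(im.sum(2)>540)&(S<60),0.018,200,(285,205,380,275))
show("piece",(H<14)&(S>140),0.025,20,(290,215,380,270))
show("carton",(H<20)&(S>85)&(V>100),0.055,60,(245,230,285,265))
show("brush",(H>10)&(H<25)&(S>80)&(V>60),0.035,60,(400,200,440,255))
show("pad",(V<60),0.004,60,(395,200,445,260))
show("post",(V<45),0.09,10,(230,180,255,205))
for p in [(93,95),(93,180)]: pass
```

```text
piece 49.5 ctr px [341.2 247.7] world [ 0.4792 -0.1832] corners [[0.485, -0.166], [0.495, -0.193], [0.473, -0.201], [0.463, -0.173]] len [0.029 0.023]
piece 42.5 ctr px [324.  231.5] world [ 0.53   -0.1332] corners [[0.541, -0.121], [0.54, -0.146], [0.519, -0.145], [0.52, -0.121]] len [0.024 0.021]
piece 49.0 ctr px [342.5 228.5] world [ 0.5376 -0.19  ] corners [[0.549, -0.177], [0.548, -0.204], [0.527, -0.203], [0.527, -0.176]] len [0.027 0.021]
carton 311.5 ctr px [264.3 246.6] world [0.4867 0.0486] corners [[0.498, 0.086], [0.521, 0.029], [0.475, 0.011], [0.453, 0.068]] len [0.061 0.05 ]
brush 406.5 ctr px [422.9 230.3] world [ 0.5246 -0.4316] corners [[0.558, -0.399], [0.57, -0.45], [0.491, -0.464], [0.479, -0.414]] len [0.052 0.081]
pad 405.5 ctr px [418.3 230. ] world [ 0.5288 -0.4275] corners [[0.58, -0.38], [0.597, -0.453], [0.478, -0.474], [0.462, -0.402]] len [0.075 0.121]
post 48.0 ctr px [241.9 193. ] world [0.6435 0.1099] corners [[0.657, 0.123], [0.661, 0.104], [0.63, 0.097], [0.626, 0.116]] len [0.019 0.032]
```

View pics/topz2.png

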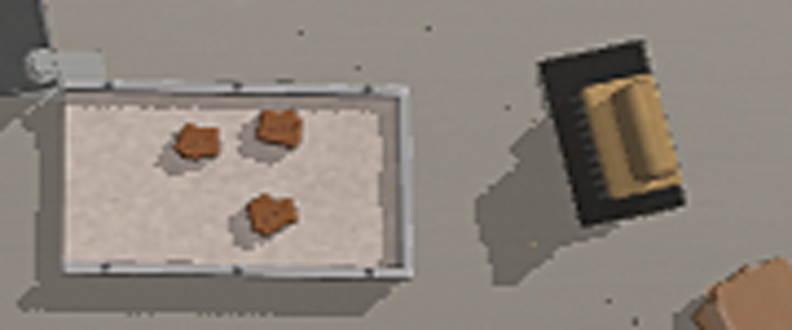

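Run:
```python
from h import *
c=capture("top")
z=.03
P={k:ray(c,280+(x+.5)/4.4-.5,200+(y+.5)/4.4-.5,z)[:2] for k,(x,y) in dict(NL=(65,274),NR=(412,278),FR=(410,87)).items()}
print(P)
d=P["NL"]-P["NR"];print("len",np.linalg.norm(d),"w",np.linalg.norm(P["FR"]-P["NR"]))
y=d/np.linalg.norm(d);yaw=np.arctan2(y[1],y[0])-np.pi/2
ctr=(P["NL"]+P["FR"])/2;print("yaw",yaw,"ctr",ctr)
Rb=np.array([[np.cos(yaw),-np.sin(yaw)],[np.sin(yaw),np.cos(yaw)]])
b=lambda w:Rb.T@(np.array(w)-ctr)
W=lambda p:ctr+Rb@np.array(p)
print("bolt",W((.073,.136)))
for n,w in dict(p1=(.4792,-.1832),p2=(.530,-.1332),p3=(.5376,-.19),post=(.6435,.1099),carton=(.4867,.0486)).items(): print(n,b(w))
q=b((.6435,.1099))-np.array([.073,.136]);print("post r",np.linalg.norm(q),np.arctan2(q[1],q[0])-np.arctan2(.128,.093))
print("bolt px",proj(c,[*W((.073,.136)),.054]), (385/6+225,268/6+170))
```

```text
{'NL': array([ 0.44026248, -0.03983204]), 'NR': array([ 0.43109342, -0.27653805]), 'FR': array([ 0.56248366, -0.28301043])}
len 0.23688352973654633 w 0.1315495625731474
yaw -0.03871672667768644 ctr [ 0.50137307 -0.16142124]
bolt [ 0.57958253 -0.02834877]
p1 [-0.02131346 -0.0226207 ]
p2 [0.02751311 0.02930815]
p3 [ 0.03730598 -0.02715511]
post [0.13151837 0.27661922]
carton [-0.02279138  0.20929589]
post r 0.15230944030757484 0.23398272583762791
bolt px [289.30832604 214.98745092] (289.1666666666667, 214.66666666666666)
```

```bash
cat > g.py <<'E'
import sys
from h import *
# usage: g.py x y z yawdeg  -> TCP travel, rot in tool frame
x,y,z,yaw=map(float,sys.argv[1:5])
s=telemetry.read_state()
q=R.from_quat(s["orientation"]).as_matrix()
print("t",round(s["t"],2),"pos",np.round(s["position"],4),"yaw",round(np.degrees(np.arctan2(q[1,0],q[0,0])),2),"F",np.round(s["wrist_force"],1),"gap",round(s["finger_gap"],3),"q",np.round(s["qpos"],2))
print("travel",np.round(totool([x,y,z],s),4),"rot",np.round(rotto(down(np.radians(yaw)),s),4))
E
python3 g.py 0.487 0.0486 0.2 22; python3 -c "
from h import *
c=capture('top');print(ray(c,241.3,190.5,.09),ray(c,242,191.5,.09))"
```

```text
t 0.3 pos [ 0.2251 -0.6096  0.2362] yaw 20.27 F [0.1 0.1 0.4] gap 0.999 q [-1.3   0.12  1.65  0.    1.37 -0.08]
travel [ 0.4737 -0.5266  0.0366] rot [-0.0008 -0.0001 -0.0302]
[0.65110764 0.11155552 0.09      ] [0.64805171 0.10953639 0.09      ]
```

jog_arm(travel=[[0.474,-0.527,0.037],[0.474,-0.527,0.037],[0.474,-0.527,0.037],[0.474,-0.527,0.037],[0.474,-0.527,0.037]], rot=[[0,0,-0.03],[0,0,-0.03],[0,0,-0.03],[0,0,-0.03],[0,0,-0.03]], claw=-1, grip_force=15)

```text
t: 0.77
position: [0.3023, -0.4147, 0.2256]
orientation: [0.982, 0.19, 0.0, -0.0]
wrist_force: [1.0, -0.6, 0.9]
finger_gap: 0.997
```

```bash
python3 g.py 0.487 0.0486 0.2 22
```

```text
t 0.77 pos [ 0.3023 -0.4147  0.2256] yaw 21.94 F [ 1.  -0.6  0.9] gap 0.997 q [-1.05 -0.18  1.96  0.    1.36  0.14]
travel [ 0.3444 -0.3607  0.0258] rot [-0.0004 -0.0002 -0.001 ]
```

Nice, it behaves as expected.

jog_arm(travel=[[0.344,-0.361,0.026],[0.344,-0.361,0.026],[0.344,-0.361,0.026],[0.344,-0.361,0.026],[0.344,-0.361,0.026]], rot=[[0,0,0],[0,0,0],[0,0,0],[0,0,0],[0,0,0]])

```text
t: 1.18
position: [0.379, -0.2212, 0.2152]
orientation: [0.982, 0.19, 0.0, 0.0]
wrist_force: [0.6, -1.1, 0.1]
finger_gap: 0.999
```

```bash
python3 g.py 0.487 0.0486 0.2 22
```

```text
t 1.18 pos [ 0.379  -0.2212  0.2152] yaw 21.91 F [ 0.6 -1.1  0.1] gap 0.999 q [-0.65 -0.36  2.12  0.    1.37  0.54]
travel [ 0.2008 -0.21    0.0153] rot [ 0.0005 -0.0009 -0.0016]
```

jog_arm(travel=[[0.201,-0.21,0.015],[0.201,-0.21,0.015],[0.201,-0.21,0.015],[0.201,-0.21,0.015],[0.201,-0.21,0.015]], rot=[[0,0,0],[0,0,0],[0,0,0],[0,0,0],[0,0,0]])

```text
t: 1.6
position: [0.4562, -0.0277, 0.2049]
orientation: [0.982, 0.19, 0.001, 0.0]
wrist_force: [1.3, -0.3, -0.3]
finger_gap: 0.999
```

```bash
python3 g.py 0.487 0.0486 0.12 22
```

```text
t 1.6 pos [ 0.4562 -0.0277  0.2049] yaw 21.91 F [ 1.3 -0.3 -0.3] gap 0.999 q [-0.18 -0.3   2.1  -0.    1.34  1.01]
travel [ 0.0568 -0.0594  0.0849] rot [ 0.0014 -0.0021 -0.0016]
```

jog_arm(travel=[[0.028,-0.03,0.02],[0.057,-0.059,0.045],[0.057,-0.059,0.085],[0.057,-0.059,0.085],[0.057,-0.059,0.085]], rot=[[0,0,0],[0,0,0],[0,0,0],[0,0,0],[0,0,0]])

```text
t: 2.02
position: [0.4848, 0.0489, 0.1167]
orientation: [0.982, 0.191, -0.002, -0.0]
wrist_force: [-0.1, 0.4, 0.5]
finger_gap: 0.997
```

```bash
python3 g.py 0.487 0.0486 0.038 22
python3 - <<'E'
from h import *
c=capture("top");crop(c,"a1.png",225,170,130,100,6)
c=capture("scene");crop(c,"a2.png",225,160,140,100,5.7)
E
```

```text
t 2.02 pos [0.4848 0.0489 0.1167] yaw 22.01 F [-0.1  0.4  0.5] gap 0.997 q [-0.01 -0.13  2.11 -0.    1.16  1.18]
travel [0.0023 0.0012 0.0787] rot [-0.0012  0.0048  0.0002]
```

View pics/a2.png

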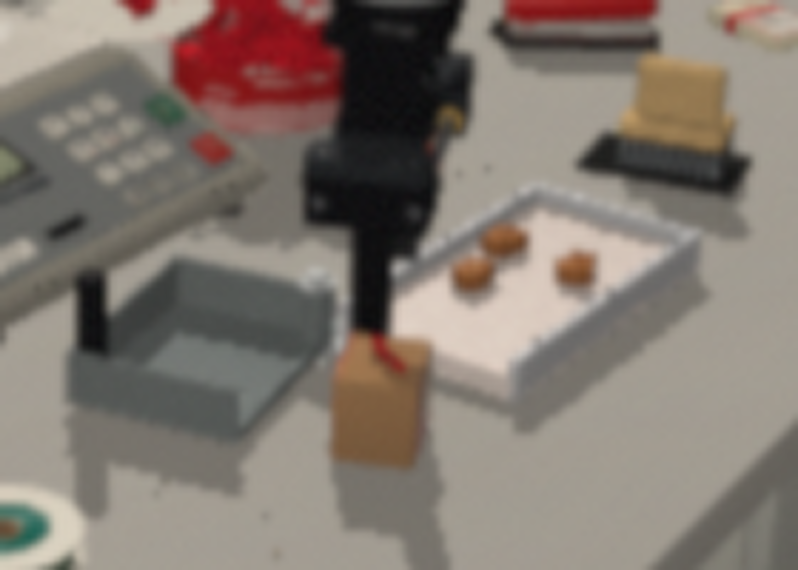

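jog_arm(travel=[[0.002,0.001,0.035],[0.002,0.001,0.065],[0.002,0.001,0.078],[0.002,0.001,0.078],[0.002,0.001,0.078]], rot=[[0,0,0],[0,0.003,0],[0,0.005,0],[0,0.005,0],[0,0.005,0]])

```text
t: 2.53
position: [0.4913, 0.0465, 0.0447]
orientation: [0.982, 0.189, 0.005, 0.0]
wrist_force: [1.4, 0.5, -0.5]
finger_gap: 1.005
```

jog_arm(travel=[[0,0,0],[0,0,0],[0,0,0],[0,0,0],[0,0,0]], rot=[[0,0,0],[0,0,0],[0,0,0],[0,0,0],[0,0,0]], claw=1, grip_force=15)

```text
t: 2.95
position: [0.4919, 0.0465, 0.0456]
orientation: [0.982, 0.189, 0.006, 0.001]
wrist_force: [0.1, 0.3, 0.0]
finger_gap: 0.707
```

jog_arm(travel=[[0,0,0],[0,0,0],[0,0,0],[0,0,0],[0,0,0]], rot=[[0,0,0],[0,0,0],[0,0,0],[0,0,0],[0,0,0]])

```text
t: 3.37
position: [0.4919, 0.0466, 0.0457]
orientation: [0.982, 0.189, 0.006, 0.001]
wrist_force: [-1.0, -0.1, 1.7]
finger_gap: 0.653
```

jog_arm(travel=[[0,0,-0.03],[0,0,-0.06],[0,0,-0.1],[0,0,-0.12],[0,0,-0.12]], rot=[[0,0,0],[0,0,0],[0,0,0],[0,0,0],[0,0,0]])

```text
t: 3.78
position: [0.494, 0.0464, 0.1719]
orientation: [0.982, 0.189, 0.011, 0.002]
wrist_force: [0.8, -0.4, -0.5]
finger_gap: 0.65
```

```bash
python3 g.py 0.66 -0.13 0.16 -2.2
```

```text
t 3.78 pos [0.494  0.0464 0.1719] yaw 21.78 F [ 0.8 -0.4 -0.5] gap 0.65 q [-0.02 -0.19  2.07  0.    1.24  1.17]
travel [0.0884 0.2253 0.0155] rot [ 0.0029 -0.0227  0.4185]
```

jog_arm(travel=[[0.015,0.037,0.003],[0.03,0.075,0.005],[0.044,0.112,0.008],[0.059,0.15,0.01],[0.074,0.188,0.013]], rot=[[0.001,-0.005,0.08],[0.001,-0.01,0.16],[0.002,-0.015,0.24],[0.002,-0.02,0.32],[0.003,-0.023,0.4]])

```text
t: 4.2
position: [0.6331, -0.102, 0.16]
orientation: [1.0, -0.012, -0.001, -0.0]
wrist_force: [-0.0, -0.6, 0.0]
finger_gap: 0.653
```

```bash
python3 g.py 0.66 -0.13 0.12 -2.2
```

```text
t 4.2 pos [ 0.6331 -0.102   0.16  ] yaw -1.36 F [-0.  -0.6  0. ] gap 0.653 q [-0.24  0.16  1.74 -0.    1.24  1.35]
travel [0.0277 0.0274 0.0399] rot [-0.0003  0.0027  0.0147]
```

jog_arm(travel=[[0.014,0.014,0.02],[0.028,0.027,0.04],[0.028,0.027,0.07],[0.028,0.027,0.08],[0.028,0.027,0.08]], rot=[[0,0.002,0.007],[0,0.003,0.015],[0,0.003,0.015],[0,0.003,0.015],[0,0.003,0.015]])

```text
t: 4.62
position: [0.6564, -0.1286, 0.0738]
orientation: [1.0, -0.019, -0.005, -0.002]
wrist_force: [-0.3, -0.2, -0.8]
finger_gap: 0.653
```

```bash
python3 g.py 0.66 -0.13 0.046 -2.2
```

```text
t 4.62 pos [ 0.6564 -0.1286  0.0738] yaw -2.23 F [-0.3 -0.2 -0.8] gap 0.653 q [-0.27  0.31  1.72  0.    1.12  1.34]
travel [0.0039 0.0013 0.0278] rot [-0.0029  0.0101 -0.0006]
```

jog_arm(travel=[[0.003,0.001,0.01],[0.003,0.001,0.02],[0.003,0.001,0.028],[0.003,0.001,0.028],[0.003,0.001,0.028]], rot=[[-0.003,0.01,0],[-0.003,0.01,0],[-0.003,0.01,0],[-0.003,0.01,0],[-0.003,0.01,0]])

```text
t: 5.03
position: [0.6592, -0.1294, 0.0463]
orientation: [1.0, -0.019, 0.0, 0.0]
wrist_force: [0.4, -0.8, 0.4]
finger_gap: 0.651
```

```bash
python3 g.py 0.66 -0.13 0.046 -2.2
```

```text
t 5.03 pos [ 0.6592 -0.1294  0.0463] yaw -2.2 F [ 0.4 -0.8  0.4] gap 0.651 q [-0.27  0.34  1.73 -0.    1.07  1.34]
travel [0.0008 0.0006 0.0003] rot [ 0.0003 -0.0003 -0.0001]
```

Release, then rise.

jog_arm(travel=[[0,0,0.001],[0,0,0.001],[0,0,0.001],[0,0,0.001],[0,0,0.001]], rot=[[0,0,0],[0,0,0],[0,0,0],[0,0,0],[0,0,0]], claw=-1)

```text
t: 5.45
position: [0.6593, -0.1294, 0.0455]
orientation: [1.0, -0.019, 0.0, 0.0]
wrist_force: [0.5, -0.6, 0.9]
finger_gap: 0.947
```

jog_arm(travel=[[0,0,0],[0,0,-0.03],[0,0,-0.07],[0,0,-0.11],[0,0,-0.14]], rot=[[0,0,0],[0,0,0],[0,0,0],[0,0,0],[0,0,0]])

```text
t: 5.87
position: [0.66, -0.1296, 0.1892]
orientation: [1.0, -0.019, 0.002, 0.001]
wrist_force: [1.6, -0.4, 0.5]
finger_gap: 1.0
```

```bash
python3 g.py 0.649 0.112 0.18 62
python3 - <<'E'
from h import *
c=capture("top");crop(c,"b1.png",225,130,160,120,5)
c=capture("scene");crop(c,"b2.png",225,160,140,100,5.7)
E
```

```text
t 5.87 pos [ 0.66   -0.1296  0.1892] yaw -2.21 F [ 1.6 -0.4  0.5] gap 1.0 q [-0.27  0.2   1.64 -0.    1.29  1.34]
travel [-0.0203 -0.241   0.0089] rot [ 0.0031 -0.0028 -1.1207]
```

View pics/b2.png

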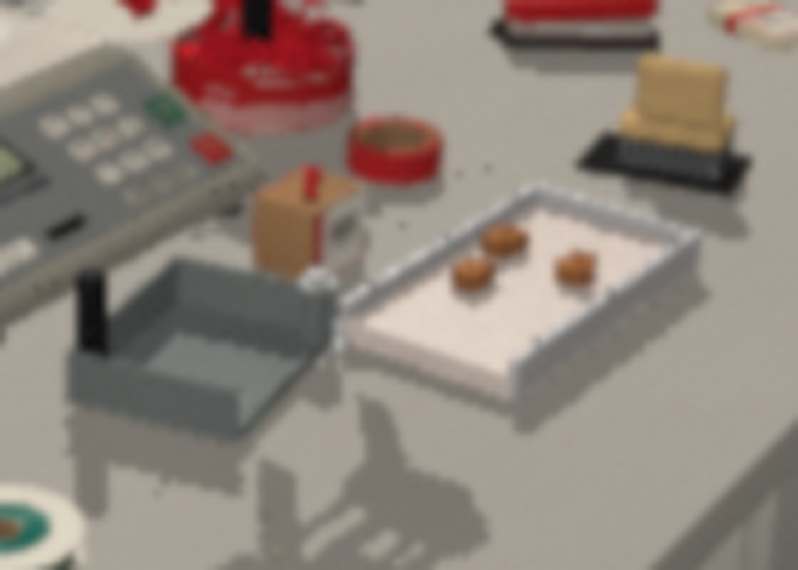

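View pics/b1.png

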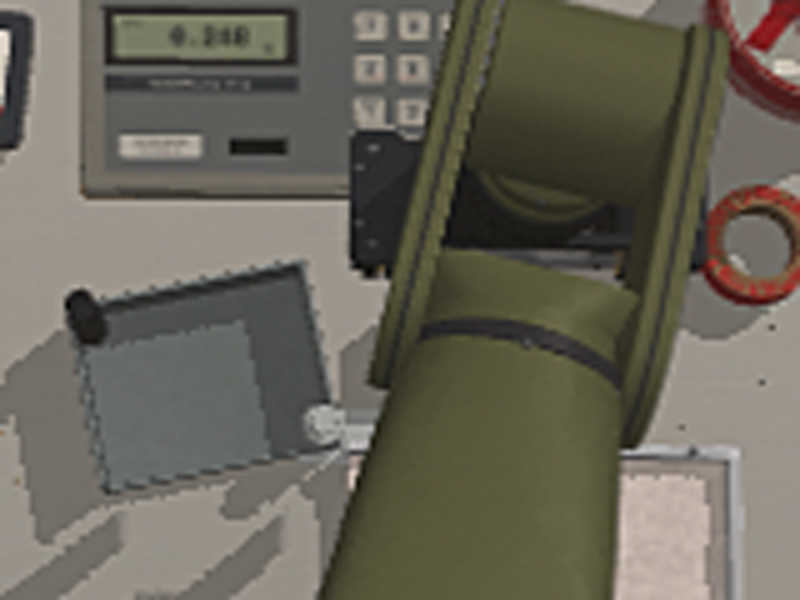

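jog_arm(travel=[[-0.002,-0.024,-0.005],[-0.004,-0.048,-0.01],[-0.006,-0.072,-0.01],[-0.008,-0.096,-0.01],[-0.01,-0.12,-0.01]], rot=[[0,0,-0.115],[0,0,-0.23],[0,0,-0.345],[0,0,-0.46],[0,0,-0.575]], claw=0.16)

```text
t: 6.38
position: [0.657, -0.0091, 0.2028]
orientation: [0.963, 0.268, 0.006, 0.004]
wrist_force: [0.6, 0.3, 0.9]
finger_gap: 0.706
```

```bash
python3 g.py 0.650 0.112 0.18 63.5
```

```text
t 6.38 pos [ 0.657  -0.0091  0.2028] yaw 31.05 F [0.6 0.3 0.9] gap 0.706 q [-0.09  0.15  1.67 -0.    1.3   0.94]
travel [ 0.0562 -0.1076  0.0223] rot [ 0.0123 -0.0059 -0.5664]
```

jog_arm(travel=[[0.011,-0.021,0.005],[0.022,-0.043,0.01],[0.034,-0.065,0.015],[0.045,-0.086,0.02],[0.056,-0.108,0.022]], rot=[[0,0,-0.115],[0.005,0,-0.23],[0.01,0,-0.345],[0.012,0,-0.46],[0.012,-0.005,-0.566]])

```text
t: 6.8
position: [0.6485, 0.113, 0.1781]
orientation: [0.849, 0.528, -0.001, -0.001]
wrist_force: [-0.2, 1.1, -0.9]
finger_gap: 0.429
```

jog_arm(travel=[[0,0,0],[0,0,0]], rot=[[0,0,0],[0,0,0]])

```text
t: 6.97
position: [0.6475, 0.1141, 0.1763]
orientation: [0.849, 0.529, -0.002, -0.001]
wrist_force: [0.3, 0.2, 0.3]
finger_gap: 0.42
```

```bash
python3 g.py 0.650 0.112 0.073 63.5
python3 - <<'E'
from h import *
c=capture("scene");crop(c,"c2.png",205,150,140,100,5.7)
s=telemetry.read_state()
for z in (.09,.07): print((proj(c,[.65,.112,z])-[205,150])*5.7)
E
```

```text
t 6.97 pos [0.6475 0.1141 0.1763] yaw 63.85 F [0.3 0.2 0.3] gap 0.42 q [ 0.09  0.19  1.69 -0.    1.28  0.55]
travel [-0.0005  0.0036  0.1033] rot [-0.0041  0.0026  0.006 ]
[204.1334505  328.66311036]
[204.49023352 358.68554623]
```

View pics/c2.png

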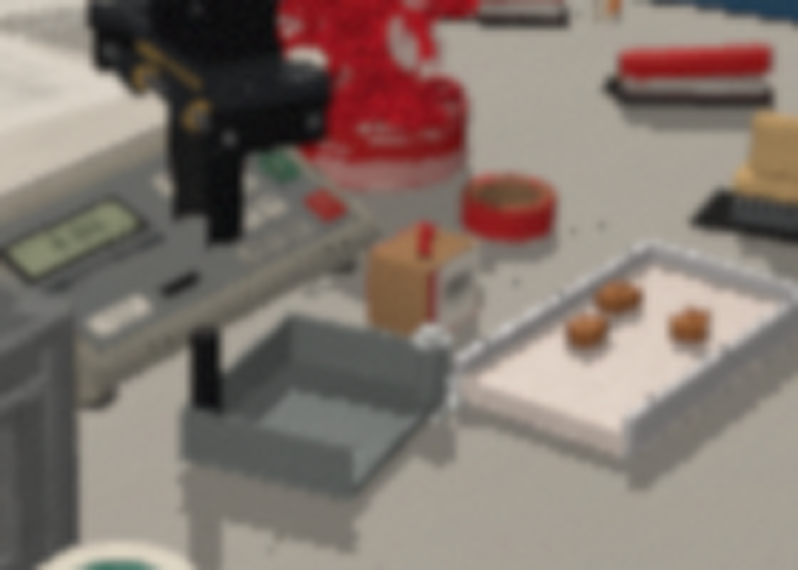

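jog_arm(travel=[[0,0.003,0.03],[0,0.003,0.06],[0,0.003,0.09],[0,0.003,0.1],[0,0.003,0.1]], rot=[[-0.004,0.002,0],[-0.004,0.002,0],[-0.004,0.002,0],[-0.004,0.002,0],[-0.004,0.002,0]])

```text
t: 7.43
position: [0.6476, 0.1102, 0.0727]
orientation: [0.85, 0.527, -0.003, -0.001]
wrist_force: [-0.2, -0.7, 0.7]
finger_gap: 0.417
```

jog_arm(travel=[[0,0,0],[0,0,0]], rot=[[0,0,0],[0,0,0]])

```text
t: 7.6
position: [0.6486, 0.1096, 0.0743]
orientation: [0.85, 0.527, -0.002, -0.001]
wrist_force: [0.7, 0.2, -0.1]
finger_gap: 0.424
```

```bash
cat > arc.py <<'E'
import sys
from h import *
# targets along arc for tray angles; rows printed in tool frame
B=np.array([.5796,-.0283]);Y=-.0387;r=.158;a0=np.arctan2(.128,.093)
s=telemetry.read_state();p=s["position"];q=R.from_quat(s["orientation"]);m=q.as_matrix()
d=p[:2]-B;cur=np.arctan2(d[1],d[0])-a0-Y
yaw=np.arctan2(m[1,0],m[0,0])
print("t",round(s["t"],2),"z",p[2].round(4),"F",s["wrist_force"].round(1),"gap",round(s["finger_gap"],3),"tool-angle",round(cur,3),"r",round(np.linalg.norm(d),4),"yaw",round(np.degrees(yaw),1))
for th in map(float,sys.argv[1:]):
    a=th+a0+Y;t=np.array([*(B+r*np.array([np.cos(a),np.sin(a)])),.073])
    print(th,"travel",totool(t,s).round(4).tolist(),"rot",rotto(down(a),s).round(3).tolist())
E
python3 arc.py .3 .4 .5 .6 .7
```

```text
t 7.6 z 0.0743 F [ 0.7  0.2 -0.1] gap 0.424 tool-angle 0.203 r 0.1542 yaw 63.6
0.3 travel [0.0031, -0.0153, 0.0013] rot [-0.004, 0.003, -0.094]
0.4 travel [0.0008, -0.0309, 0.0014] rot [-0.004, 0.003, -0.194]
0.5 travel [-0.003, -0.0462, 0.0015] rot [-0.004, 0.003, -0.294]
0.6 travel [-0.0083, -0.0611, 0.0015] rot [-0.004, 0.003, -0.394]
0.7 travel [-0.0151, -0.0754, 0.0016] rot [-0.005, 0.002, -0.494]
```

jog_arm(travel=[[0.003,-0.015,0.001],[0.001,-0.031,0.001],[-0.003,-0.046,0.001],[-0.008,-0.061,0.001],[-0.015,-0.075,0.001]], rot=[[0,0,-0.094],[-0.004,0.003,-0.194],[-0.004,0.003,-0.294],[-0.004,0.003,-0.394],[-0.004,0.003,-0.494]])

```text
t: 8.02
position: [0.5764, 0.1301, 0.0766]
orientation: [0.694, 0.72, 0.003, 0.002]
wrist_force: [2.0, -0.1, 0.6]
finger_gap: 0.422
```

```bash
python3 arc.py .7 .8 .9 1.0 1.1 1.2;python3 - <<'E'
from h import *
c=capture("scene");crop(c,"d2.png",205,150,140,100,5.7)
E
```

```text
t 8.02 z 0.0766 F [ 2.  -0.1  0.6] gap 0.422 tool-angle 0.687 r 0.1584 yaw 92.2
0.7 travel [-0.0004, -0.0021, 0.0036] rot [0.006, -0.001, 0.005]
0.8 travel [-0.0011, -0.0178, 0.0035] rot [0.006, -0.001, -0.095]
0.9 travel [-0.0034, -0.0335, 0.0034] rot [0.006, -0.001, -0.195]
1.0 travel [-0.0072, -0.0488, 0.0033] rot [0.006, -0.001, -0.295]
1.1 travel [-0.0126, -0.0636, 0.0032] rot [0.006, -0.0, -0.395]
1.2 travel [-0.0194, -0.0779, 0.0032] rot [0.006, 0.0, -0.495]
```

View pics/d2.png

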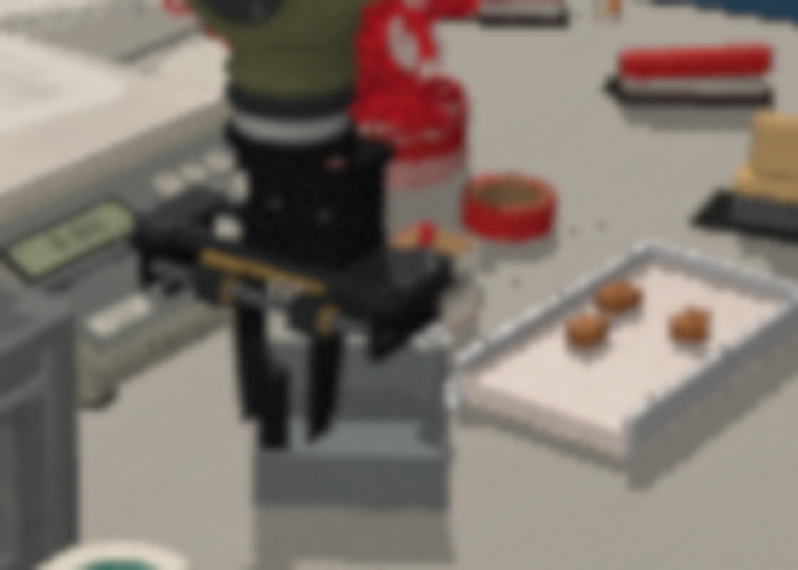

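The tray turns along with the post held between the fingers. I'll keep going.

jog_arm(travel=[[-0.001,-0.018,0.003],[-0.003,-0.033,0.003],[-0.007,-0.049,0.003],[-0.013,-0.064,0.003],[-0.019,-0.078,0.003]], rot=[[0,0,-0.095],[0.006,0,-0.195],[0.006,0,-0.295],[0.006,0,-0.395],[0.006,0,-0.495]])

```text
t: 8.48
position: [0.4982, 0.1078, 0.0754]
orientation: [0.493, 0.87, 0.0, 0.001]
wrist_force: [1.8, -0.0, 0.1]
finger_gap: 0.422
```

```bash
python3 arc.py 1.2 1.3 1.4 1.5 1.55 1.6 1.65 1.7
```

```text
t 8.48 z 0.0754 F [ 1.8 -0.   0.1] gap 0.422 tool-angle 1.206 r 0.1586 yaw 120.9
1.2 travel [-0.0006, 0.001, 0.0024] rot [0.001, 0.001, 0.006]
1.3 travel [-0.0013, -0.0148, 0.0024] rot [0.001, 0.001, -0.094]
1.4 travel [-0.0036, -0.0304, 0.0023] rot [0.001, 0.001, -0.194]
1.5 travel [-0.0074, -0.0457, 0.0023] rot [0.001, 0.001, -0.294]
1.55 travel [-0.0098, -0.0532, 0.0023] rot [0.001, 0.001, -0.344]
1.6 travel [-0.0127, -0.0606, 0.0023] rot [0.001, 0.001, -0.394]
1.65 travel [-0.0159, -0.0678, 0.0023] rot [0.001, 0.001, -0.444]
1.7 travel [-0.0195, -0.0749, 0.0023] rot [0.001, 0.001, -0.494]
```

jog_arm(travel=[[-0.001,-0.015,0.002],[-0.004,-0.03,0.002],[-0.007,-0.046,0.002],[-0.01,-0.053,0.002],[-0.0127,-0.061,0.002]], rot=[[0,0,-0.094],[0,0,-0.194],[0,0,-0.294],[0,0,-0.344],[0,0,-0.394]])

```text
t: 8.9
position: [0.454, 0.0653, 0.0756]
orientation: [0.314, 0.95, 0.001, 0.003]
wrist_force: [1.6, 1.0, -0.4]
finger_gap: 0.419
```

```bash
python3 arc.py 1.6 1.62 1.64 1.66
```

```text
t 8.9 z 0.0756 F [ 1.6  1.  -0.4] gap 0.419 tool-angle 1.597 r 0.1567 yaw 143.4
1.6 travel [0.0013, -0.0004, 0.0026] rot [0.004, 0.005, -0.0]
1.62 travel [0.0013, -0.0036, 0.0026] rot [0.004, 0.005, -0.02]
1.64 travel [0.0012, -0.0068, 0.0026] rot [0.004, 0.005, -0.04]
1.66 travel [0.001, -0.0099, 0.0026] rot [0.004, 0.005, -0.06]
```

jog_arm(travel=[[0,-0.003,0.002],[0,-0.005,0.002],[0,-0.007,0.002],[0,-0.008,0.002]], rot=[[0,0,-0.02],[0,0,-0.03],[0,0,-0.04],[0,0,-0.04]])

```text
t: 9.23
position: [0.4532, 0.0614, 0.0758]
orientation: [0.297, 0.955, 0.006, 0.007]
wrist_force: [11.8, 16.2, -10.0]
finger_gap: 0.419
```

```bash
python3 arc.py 1.6 1.62 1.64 1.66;python3 - <<'E'
from h import *
c=capture("scene");crop(c,"e2.png",205,150,140,100,5.7)
E
```

```text
t 9.23 z 0.0758 F [ 11.8  16.2 -10. ] gap 0.419 tool-angle 1.621 r 0.155 yaw 145.5
1.6 travel [0.0029, 0.0033, 0.0028] rot [0.017, 0.01, 0.035]
1.62 travel [0.003, 0.0001, 0.0027] rot [0.017, 0.01, 0.015]
1.64 travel [0.003, -0.003, 0.0027] rot [0.016, 0.01, -0.005]
1.66 travel [0.003, -0.0062, 0.0026] rot [0.016, 0.01, -0.025]
```

View pics/e2.png

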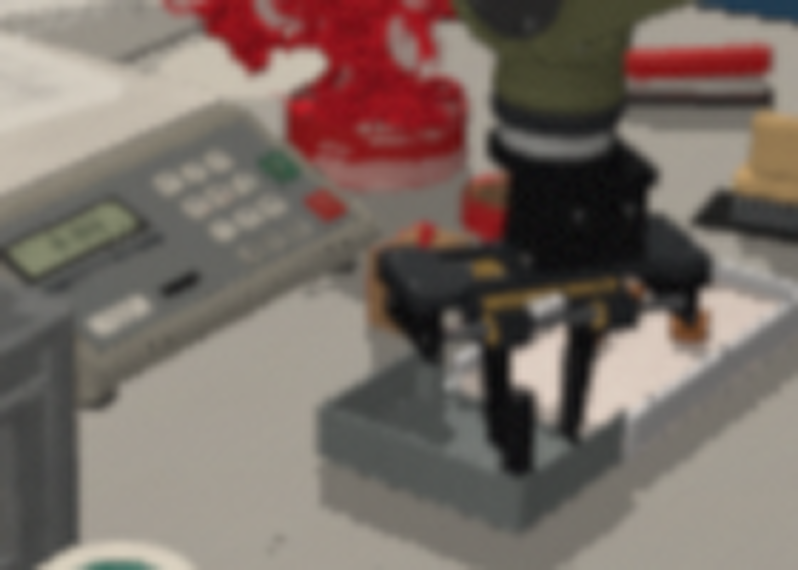

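The 20 N reading means the tray has reached its stop. I'll back off and rise.

jog_arm(travel=[[0.002,0.006,0],[0.002,0.006,0],[0.002,0.006,-0.04],[0.002,0.006,-0.08],[0.002,0.006,-0.12]], rot=[[0,0,0],[0.01,0.01,0],[0.016,0.01,0],[0.016,0.01,0],[0.016,0.01,0]])

```text
t: 9.7
position: [0.4524, 0.0663, 0.1974]
orientation: [0.297, 0.955, -0.001, -0.001]
wrist_force: [0.9, -0.6, 0.6]
finger_gap: 0.417
```

```bash
python3 g.py 0.525 -0.432 0.2 10.8
```

```text
t 9.7 pos [0.4524 0.0663 0.1974] yaw 145.43 F [ 0.9 -0.6  0.6] gap 0.417 q [ 0.03 -0.29  2.11 -0.    1.33 -0.94]
travel [-0.3425 -0.3691 -0.0023] rot [-1.9000e-03  1.5000e-03  2.3497e+00]
```

jog_arm(travel=[[-0.017,-0.018,-0.01],[-0.034,-0.037,-0.02],[-0.051,-0.055,-0.02],[-0.068,-0.074,-0.02],[-0.085,-0.092,-0.02]], rot=[[0,0,0.118],[0,0,0.236],[0,0,0.354],[0,0,0.472],[0,0,0.59]], claw=-1)

```text
t: 10.12
position: [0.4706, -0.0594, 0.219]
orientation: [0.565, 0.825, -0.001, 0.0]
wrist_force: [0.3, 0.5, -1.0]
finger_gap: 0.711
```

```bash
python3 g.py 0.525 -0.432 0.2 10.8
```

```text
t 10.12 pos [ 0.4706 -0.0594  0.219 ] yaw 111.24 F [ 0.3  0.5 -1. ] gap 0.711 q [-0.24 -0.27  2.05 -0.    1.36 -0.61]
travel [-0.367  -0.0843  0.0198] rot [6.000e-04 2.600e-03 1.753e+00]
```

jog_arm(travel=[[-0.025,-0.006,0],[-0.05,-0.012,0.005],[-0.075,-0.018,0.005],[-0.1,-0.024,0.01],[-0.125,-0.03,0.01]], rot=[[0,0,0.12],[0,0,0.24],[0,0,0.36],[0,0,0.48],[0,0,0.6]])

```text
t: 10.53
position: [0.4877, -0.1884, 0.2093]
orientation: [0.786, 0.619, -0.002, 0.0]
wrist_force: [0.6, 0.6, -0.1]
finger_gap: 0.991
```

```bash
python3 g.py 0.525 -0.432 0.2 10.8
```

```text
t 10.53 pos [ 0.4877 -0.1884  0.2093] yaw 76.45 F [ 0.6  0.6 -0.1] gap 0.991 q [-0.47 -0.14  1.96 -0.    1.32 -0.23]
travel [-0.228   0.0933  0.0099] rot [6.0000e-04 3.3000e-03 1.1458e+00]
```

jog_arm(travel=[[-0.025,0.01,0],[-0.05,0.02,0.0],[-0.075,0.03,0.0],[-0.1,0.04,0.0],[-0.125,0.05,0.0]], rot=[[0,0,0.12],[0,0,0.24],[0,0,0.36],[0,0,0.48],[0,0,0.6]])

```text
t: 10.95
position: [0.5071, -0.3236, 0.2104]
orientation: [0.935, 0.356, -0.002, 0.001]
wrist_force: [-0.0, 0.8, -0.8]
finger_gap: 1.002
```

```bash
cat > br.py <<'E'
from h import *
import sys
c=capture("top");hsv=cv2.cvtColor(c["image"],cv2.COLOR_RGB2HSV);H,S,V=[hsv[...,i] for i in range(3)]
def show(name,m,z,lo,box):
    m=m.astype(np.uint8)*255;k=np.zeros_like(m);x0,y0,x1,y1=box;k[y0:y1,x0:x1]=1;m=m*k
    for ct in cv2.findContours(m,cv2.RETR_EXTERNAL,cv2.CHAIN_APPROX_NONE)[0]:
        if cv2.contourArea(ct)<lo: continue
        r=cv2.minAreaRect(ct);w=np.array([ray(c,u,v,z)[:2] for u,v in cv2.boxPoints(r)])
        e=[w[1]-w[0],w[2]-w[1]];l=max(e,key=np.linalg.norm)
        print(name,cv2.contourArea(ct),"ctr",ray(c,*r[0],z)[:2].round(4),"len",np.round([np.linalg.norm(i) for i in e],3),"longaxis",round(np.degrees(np.arctan2(l[1],l[0]))%180,1))
show("brush",(H>10)&(H<25)&(S>80)&(V>60),0.037,100,(385,190,450,260))
show("pad",V<60,.004,100,(395,200,445,260))
show("piece",(H<14)&(S>140),0.025,15,(235,205,380,275))
crop(c,"br%s.png"%sys.argv[1],235,170,210,110,3.8)
E
python3 br.py 1;python3 g.py 0.525 -0.432 0.2 10.8
```

```text
pad 766.0 ctr [ 0.5031 -0.4654] len [0.094 0.133] longaxis 55.3
pad 170.5 ctr [ 0.5698 -0.386 ] len [0.138 0.019] longaxis 145.0
piece 50.5 ctr [ 0.4792 -0.1832] len [0.029 0.023] longaxis 110.1
piece 42.5 ctr [ 0.53   -0.1332] len [0.024 0.021] longaxis 88.4
piece 49.0 ctr [ 0.5376 -0.19  ] len [0.027 0.021] longaxis 88.4
t 11.0 pos [ 0.5073 -0.3278  0.2105] yaw 41.28 F [-1.4 -1.6  0.3] gap 0.998 q [-0.66  0.04  1.78 -0.01  1.31  0.19]
travel [-0.0554  0.0899  0.0112] rot [0.0055 0.0046 0.532 ]
```

View pics/br1.png

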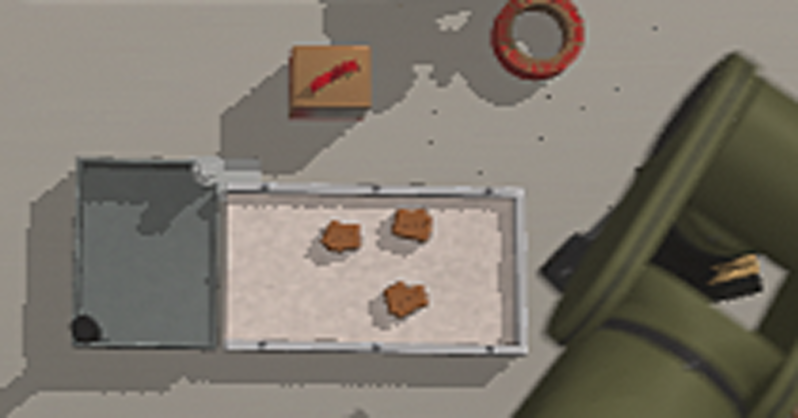

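Run:
```python
from h import *
c=capture("top")
for a in [(472,480),(482,480),(490,480)]: print(ray(c,345+a[0]/6,150+a[1]/6,.084))
c=capture("scene");crop(c,"f2.png",290,150,140,100,5.7)
print((proj(c,[.5246,-.4316,.084])-[290,150])*5.7)
```

```text
[ 0.5203569  -0.41780042  0.084     ]
[ 0.52022395 -0.42265405  0.084     ]
[ 0.5201176  -0.42653691  0.084     ]
[306.12928407 119.11443974]
```

View pics/f2.png

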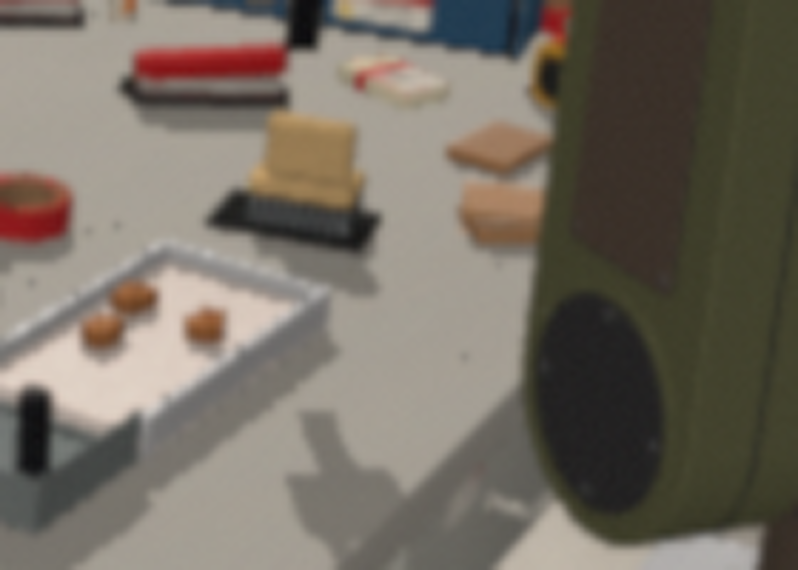

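```bash
python3 - <<'E'
from h import *
c=capture("scene")
print(ray(c,290+311/5.7,150+116/5.7,.084),(proj(c,[.520,-.425,.084])-[290,150])*5.7)
E
python3 g.py .521 -.427 .12 10.8
```

```text
[ 0.52445993 -0.43966828  0.084     ] [307.93826588 123.09416953]
t 11.15 pos [ 0.5069 -0.3223  0.2099] yaw 42.05 F [ 0.2  0.3 -0.5] gap 1.002 q [-0.65  0.04  1.79 -0.    1.32  0.18]
travel [-0.0593  0.0872  0.0901] rot [0.0009 0.0035 0.5454]
```

jog_arm(travel=[[-0.012,0.018,0.01],[-0.024,0.036,0.02],[-0.036,0.054,0.03],[-0.048,0.072,0.04],[-0.06,0.087,0.05]], rot=[[0,0,0.11],[0,0,0.22],[0,0,0.33],[0,0,0.44],[0,0,0.545]])

```text
t: 11.57
position: [0.521, -0.4271, 0.1601]
orientation: [0.996, 0.093, -0.001, 0.001]
wrist_force: [0.1, -0.3, -0.5]
finger_gap: 0.996
```

jog_arm(travel=[[0,0,0],[0,0,0]], rot=[[0,0,0],[0,0,0]])

```text
t: 11.73
position: [0.5207, -0.4262, 0.1594]
orientation: [0.996, 0.094, -0.002, 0.0]
wrist_force: [0.1, 0.7, 0.9]
finger_gap: 0.999
```

```bash
python3 g.py .522 -.428 .07 10.8
```

```text
t 11.73 pos [ 0.5207 -0.4262  0.1594] yaw 10.76 F [0.1 0.7 0.9] gap 0.999 q [-0.76  0.23  1.66 -0.    1.25  0.62]
travel [0.0013 0.002  0.0894] rot [-0.0001  0.0044 -0.0008]
```

jog_arm(travel=[[0.001,0.002,0.03],[0.001,0.002,0.06],[0.001,0.002,0.08],[0.001,0.002,0.09],[0.001,0.002,0.09]], rot=[[0,0.004,0],[0,0.004,0],[0,0.004,0],[0,0.004,0],[0,0.004,0]])

```text
t: 12.15
position: [0.5207, -0.4255, 0.067]
orientation: [0.995, 0.095, -0.002, -0.002]
wrist_force: [-0.7, 0.6, 0.6]
finger_gap: 0.994
```

jog_arm(travel=[[0,0,0],[0,0,0],[0,0,0],[0,0,0],[0,0,0]], rot=[[0,0,0],[0,0,0],[0,0,0],[0,0,0],[0,0,0]], claw=1, grip_force=25)

```text
t: 12.57
position: [0.5213, -0.426, 0.0685]
orientation: [0.995, 0.095, -0.001, -0.001]
wrist_force: [-0.9, -1.0, -0.2]
finger_gap: 0.709
```

jog_arm(travel=[[0,0,0],[0,0,0],[0,0,0],[0,0,0],[0,0,0]], rot=[[0,0,0],[0,0,0],[0,0,0],[0,0,0],[0,0,0]])

```text
t: 12.98
position: [0.5212, -0.4261, 0.0684]
orientation: [0.995, 0.095, -0.001, -0.001]
wrist_force: [-0.4, 0.6, -0.4]
finger_gap: 0.354
```

jog_arm(travel=[[0,0,0],[0,0,0],[0,0,0],[0,0,0],[0,0,0]], rot=[[0,0,0],[0,0,0],[0,0,0],[0,0,0],[0,0,0]])

```text
t: 13.4
position: [0.5212, -0.4262, 0.0685]
orientation: [0.995, 0.095, -0.001, -0.001]
wrist_force: [-0.6, -1.4, 1.1]
finger_gap: 0.232
```

```bash
python3 g.py .522 -.428 .16 10.8;python3 - <<'E'
from h import *
c=capture("scene");crop(c,"g2.png",290,150,140,100,5.7)
E
```

```text
t 13.4 pos [ 0.5212 -0.4262  0.0685] yaw 10.91 F [-0.6 -1.4  1.1] gap 0.232 q [-0.76  0.32  1.71 -0.    1.11  0.62]
travel [ 0.0002  0.0017 -0.0915] rot [-0.0024  0.0019  0.0019]
```

View pics/g2.png

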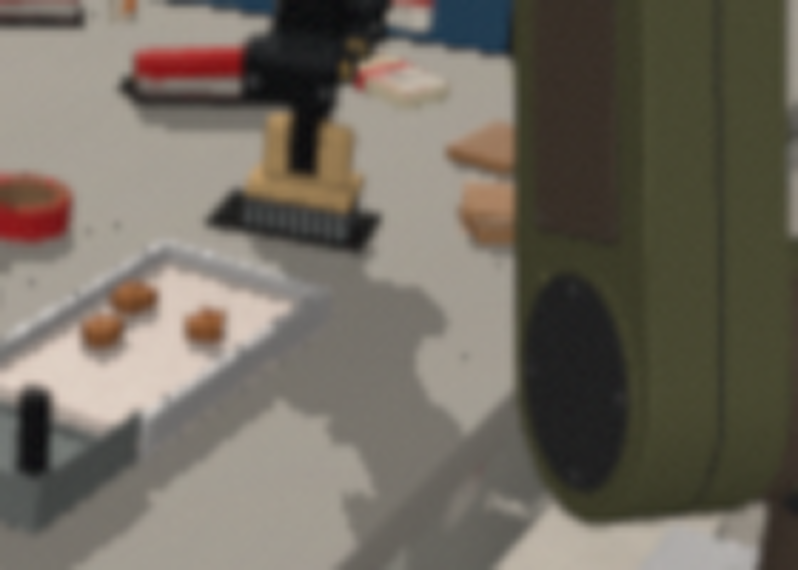

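jog_arm(travel=[[0,0,-0.03],[0,0,-0.06],[0,0,-0.09],[0,0,-0.1],[0,0,-0.1]], rot=[[0,0,0],[0,0,0],[0,0,0],[0,0,0],[0,0,0]], grip_force=30)

```text
t: 13.87
position: [0.5229, -0.4275, 0.1722]
orientation: [0.995, 0.095, 0.001, 0.001]
wrist_force: [-0.4, -0.3, -1.4]
finger_gap: 0.231
```

```bash
cat > gb.py <<'E'
# board-frame target: x y (mm) z(m)
import sys
from h import *
C=np.array([.5014,-.1612]);Y=-.0387;Rb=np.array([[np.cos(Y),-np.sin(Y)],[np.sin(Y),np.cos(Y)]])
s=telemetry.read_state();m=R.from_quat(s["orientation"]).as_matrix()
b=Rb.T@(s["position"][:2]-C)*1000
print("t",round(s["t"],2),"board xy",b.round(1),"z",s["position"][2].round(4),"yaw",round(np.degrees(np.arctan2(m[1,0],m[0,0])),2),"F",s["wrist_force"].round(1),"gap",round(s["finger_gap"],3))
v=list(map(float,sys.argv[1:]))
for i in range(0,len(v),3):
    w=C+Rb@(np.array(v[i:i+2])/1000)
    print(v[i:i+3],"travel",totool([*w,v[i+2]],s).round(4).tolist(),"rot",rotto(down(Y),s).round(3).tolist())
E
python3 gb.py -14 -80 .16
```

```text
t 13.87 board xy [  31.8 -265.3] z 0.1722 yaw 10.91 F [-0.4 -0.3 -1.4] gap 0.231
[-14.0, -80.0, 0.16] travel [-0.0026, -0.1909, 0.0117] rot [0.002, -0.002, 0.229]
```

jog_arm(travel=[[0,-0.038,0],[-0.001,-0.076,0.005],[-0.002,-0.114,0.01],[-0.003,-0.152,0.01],[-0.003,-0.191,0.012]], rot=[[0,0,0.046],[0,0,0.092],[0,0,0.138],[0,0,0.184],[0,0,0.229]])

```text
t: 14.28
position: [0.4816, -0.2381, 0.1561]
orientation: [1.0, -0.021, -0.001, -0.0]
wrist_force: [0.7, 0.9, -1.3]
finger_gap: 0.232
```

jog_arm(travel=[[0,0,0],[0,0,0]], rot=[[0,0,0],[0,0,0]])

```text
t: 14.45
position: [0.4793, -0.2352, 0.1523]
orientation: [1.0, -0.019, -0.004, -0.002]
wrist_force: [0.4, -0.1, -1.8]
finger_gap: 0.229
```

```bash
python3 gb.py -14 -82 .084;python3 - <<'E'
from h import *
c=capture("top");crop(c,"h1.png",235,170,170,110,4.5)
c=capture("scene");crop(c,"h2.png",225,150,140,100,5.7)
E
```

```text
t 14.45 board xy [-19.2 -74.8] z 0.1523 yaw -2.21 F [ 0.4 -0.1 -1.8] gap 0.229
[-14.0, -82.0, 0.084] travel [0.0057, 0.0074, 0.0683] rot [-0.004, 0.008, 0.0]
```

View pics/h1.png

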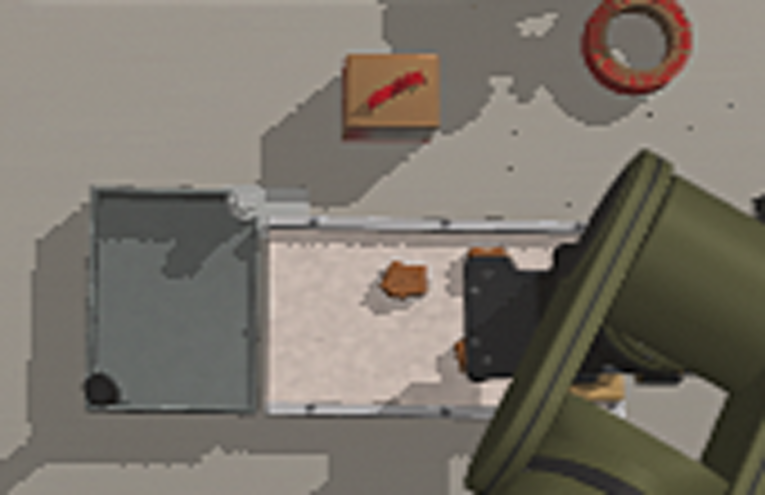

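View pics/h2.png

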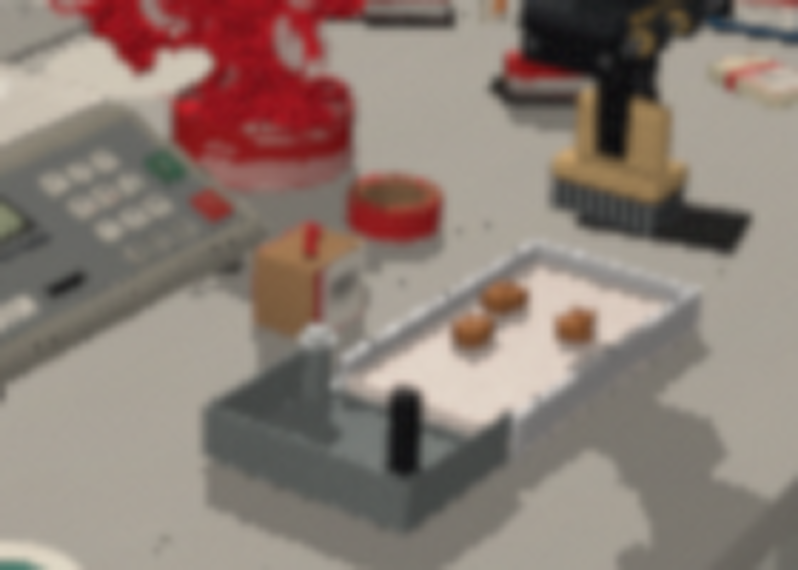

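jog_arm(travel=[[0.01,0.0075,0.02],[0.01,0.0075,0.04],[0.01,0.0075,0.058],[0.01,0.0075,0.062],[0.01,0.0075,0.062]], rot=[[-0.004,0.008,0],[-0.004,0.008,0],[-0.004,0.008,0],[-0.004,0.008,0],[-0.004,0.008,0]])

```text
t: 14.97
position: [0.4892, -0.2461, 0.0901]
orientation: [1.0, -0.021, -0.0, 0.0]
wrist_force: [0.1, -0.5, -1.7]
finger_gap: 0.229
```

```bash
python3 gb.py -10 -82 .084;python3 - <<'E'
from h import *
c=capture("scene");crop(c,"i2.png",225,150,140,100,5.7)
E
```

```text
t 14.97 board xy [ -8.9 -85.3] z 0.0901 yaw -2.42 F [ 0.1 -0.5 -1.7] gap 0.229
[-10.0, -82.0, 0.084] travel [-0.0011, -0.0033, 0.0061] rot [0.0, 0.0, -0.003]
```

View pics/i2.png

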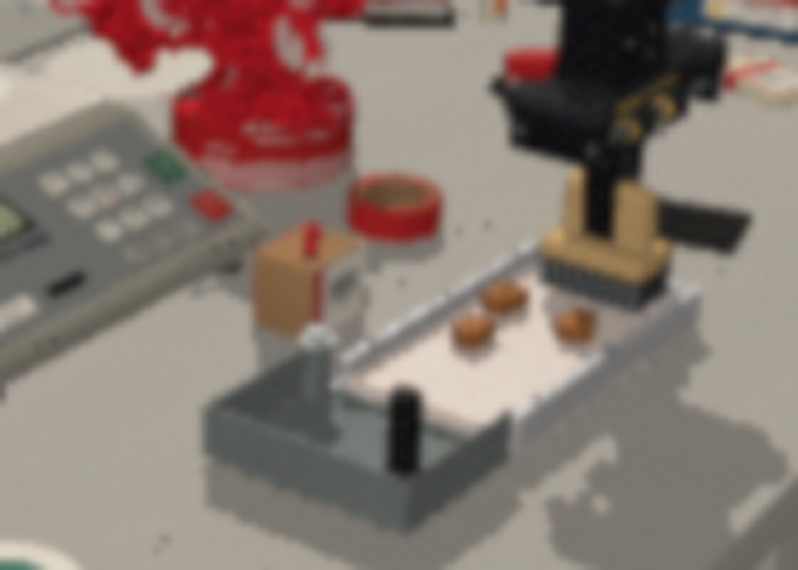

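jog_arm(travel=[[0,0,0.004],[0,0,0.0055],[-0.001,-0.01,0.0055],[-0.001,-0.022,0.0055],[-0.001,-0.034,0.0055]], rot=[[0,0,0],[0,0,-0.003],[0,0,-0.003],[0,0,-0.003],[0,0,-0.003]])

```text
t: 15.43
position: [0.4908, -0.2115, 0.0867]
orientation: [1.0, -0.02, 0.002, 0.001]
wrist_force: [0.2, 0.4, -1.5]
finger_gap: 0.233
```

```bash
python3 gb.py -10 -40 .0845 -10 20 .0845
```

```text
t 15.43 board xy [ -8.7 -50.7] z 0.0867 yaw -2.26 F [ 0.2  0.4 -1.5] gap 0.233
[-10.0, -40.0, 0.0845] travel [-0.0013, -0.0107, 0.0022] rot [0.002, -0.003, -0.001]
[-10.0, 20.0, 0.0845] travel [-0.0014, -0.0707, 0.002] rot [0.002, -0.003, -0.001]
```

jog_arm(travel=[[-0.001,-0.014,0.002],[-0.001,-0.028,0.002],[-0.001,-0.042,0.002],[-0.001,-0.056,0.002],[-0.001,-0.07,0.002]], rot=[[0.002,-0.003,0],[0.002,-0.003,0],[0.002,-0.003,0],[0.002,-0.003,0],[0.002,-0.003,0]])

```text
t: 15.85
position: [0.4905, -0.1396, 0.0837]
orientation: [1.0, -0.019, -0.002, -0.0]
wrist_force: [-2.1, 0.8, -2.2]
finger_gap: 0.234
```

```bash
python3 gb.py  -10 90 .0845;python3 - <<'E'
from h import *
c=capture("scene");crop(c,"j2.png",225,150,140,100,5.7)
E
```

```text
t 15.85 board xy [-11.7  21.2] z 0.0837 yaw -2.21 F [-2.1  0.8 -2.2] gap 0.234
[-10.0, 90.0, 0.0845] travel [0.0017, -0.0688, -0.0008] rot [-0.0, 0.005, 0.0]
```

View pics/j2.png

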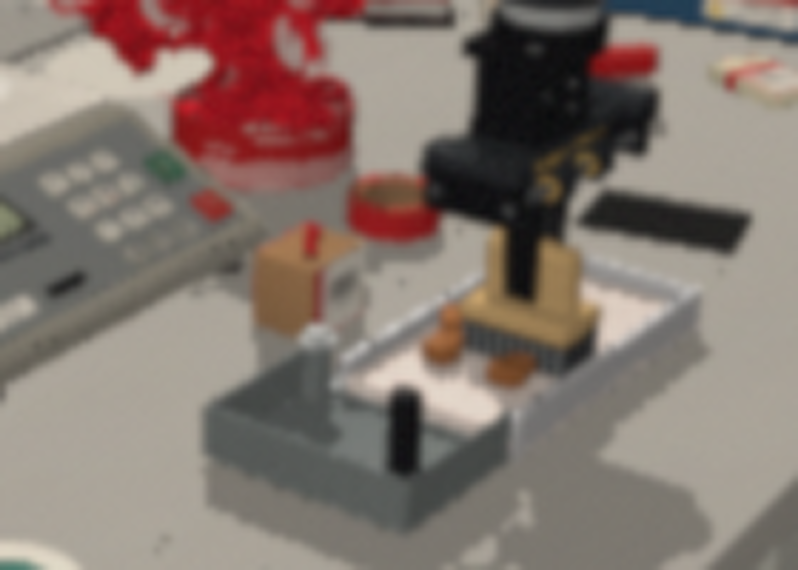

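jog_arm(travel=[[0.002,-0.014,-0.001],[0.002,-0.028,-0.001],[0.002,-0.042,-0.001],[0.002,-0.056,-0.001],[0.002,-0.069,-0.001]], rot=[[0,0.005,0],[0,0.005,0],[0,0.005,0],[0,0.005,0],[0,0.005,0]])

```text
t: 16.32
position: [0.4957, -0.0667, 0.0849]
orientation: [1.0, -0.018, 0.001, -0.002]
wrist_force: [-2.1, -0.1, -0.4]
finger_gap: 0.229
```

```bash
python3 gb.py  -10 125 .0855;python3 - <<'E'
from h import *
c=capture("scene");crop(c,"k2.png",225,150,140,100,5.7)
E
```

```text
t 16.32 board xy [-9.4 94.2] z 0.0849 yaw -2.11 F [-2.1 -0.1 -0.4] gap 0.229
[-10.0, 125.0, 0.0855] travel [-0.0006, -0.0308, -0.0005] rot [-0.003, -0.002, 0.002]
```

View pics/k2.png

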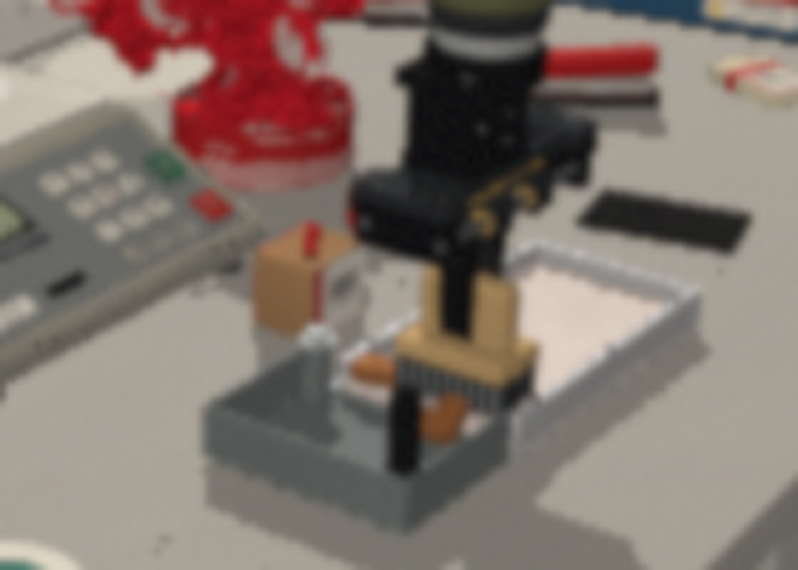

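jog_arm(travel=[[0,-0.012,-0.001],[0,-0.024,-0.001],[0,-0.034,-0.001],[0,-0.034,-0.001],[0,-0.034,-0.001]], rot=[[0,0,0],[0,0,0],[0,0,0],[0,0,0],[0,0,0]])

```text
t: 16.78
position: [0.4967, -0.0306, 0.0859]
orientation: [1.0, -0.017, 0.001, -0.002]
wrist_force: [-0.1, -0.6, -1.9]
finger_gap: 0.232
```

```bash
python3 gb.py  -10 60 .13;python3 - <<'E'
from h import *
c=capture("scene");crop(c,"l2.png",225,150,140,100,5.7)
E
```

```text
t 16.78 board xy [ -9.8 130.3] z 0.0859 yaw -1.97 F [-0.1 -0.6 -1.9] gap 0.232
[-10.0, 60.0, 0.13] travel [-0.0004, 0.0701, -0.0444] rot [-0.005, -0.002, 0.004]
```

View pics/l2.png

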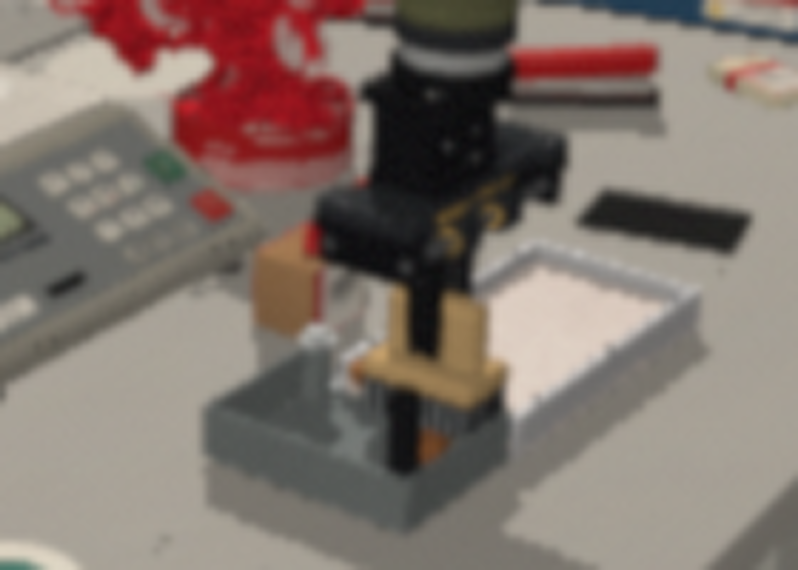

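jog_arm(travel=[[0,0,-0.02],[0,0.01,-0.04],[0,0.05,-0.045],[0,0.09,-0.045],[0,0.13,-0.045]], rot=[[0,0,0],[0,0,0],[-0.005,0,0.004],[-0.005,0,0.004],[-0.005,0,0.004]])

```text
t: 17.25
position: [0.4924, -0.1632, 0.1315]
orientation: [1.0, -0.019, 0.002, 0.001]
wrist_force: [0.5, -0.1, -2.5]
finger_gap: 0.231
```

```bash
python3 gb.py  18 -30 .13;python3 br.py 2
python3 - <<'E'
from h import *
c=capture("scene");crop(c,"m2.png",225,150,140,100,5.7)
E
```

```text
t 17.25 board xy [-8.9 -2.3] z 0.1315 yaw -2.2 F [ 0.5 -0.1 -2.5] gap 0.231
[18.0, -30.0, 0.13] travel [0.0269, 0.0277, 0.0017] rot [0.002, -0.004, 0.0]
pad 852.5 ctr [ 0.5288 -0.4276] len [0.075 0.121] longaxis 10.1
piece 52.0 ctr [ 0.4863 -0.0054] len [0.024 0.027] longaxis 88.4
piece 45.5 ctr [ 0.5509 -0.0439] len [0.021 0.028] longaxis 178.1
```

View pics/m2.png

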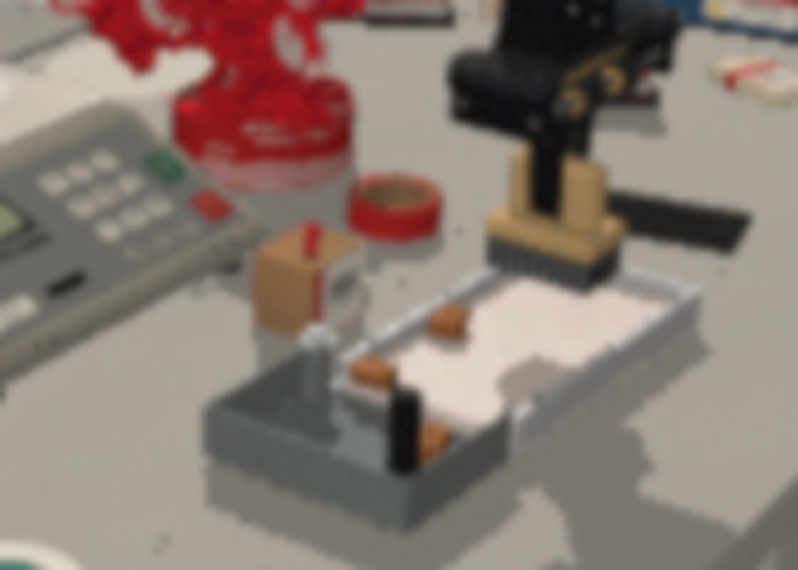

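View pics/br2.png

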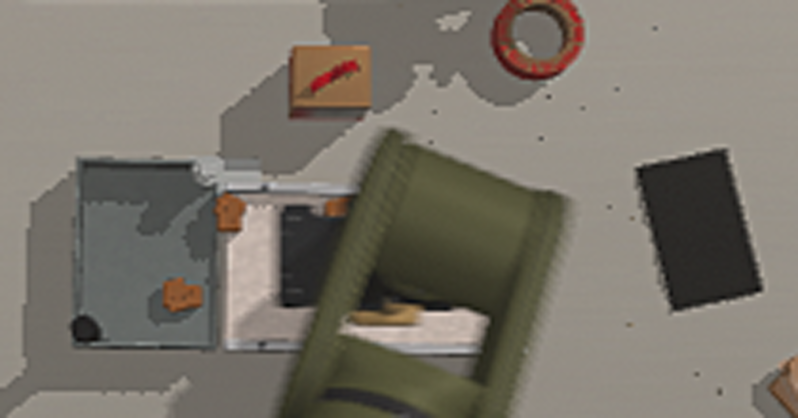

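jog_arm(travel=[[0.01,0.015,0],[0.02,0.03,0.003],[0.03,0.033,0.01],[0.03,0.033,0.03],[0.03,0.033,0.042]], rot=[[0.002,-0.004,0],[0.002,-0.004,0],[0.002,-0.004,0],[0.002,-0.004,0],[0.002,-0.004,0]])

```text
t: 17.77
position: [0.5204, -0.202, 0.0893]
orientation: [1.0, -0.023, -0.001, 0.001]
wrist_force: [-12.8, -0.8, 25.5]
finger_gap: 0.227
```

```bash
python3 gb.py  21 -30 .0845;python3 - <<'E'
from h import *
c=capture("scene");crop(c,"n2.png",225,150,140,100,5.7)
E
```

```text
t 17.77 board xy [ 20.5 -40. ] z 0.0893 yaw -2.65 F [-12.8  -0.8  25.5] gap 0.227
[21.0, -30.0, 0.0845] travel [0.0004, -0.01, 0.0047] rot [0.002, 0.002, -0.008]
```

View pics/n2.png

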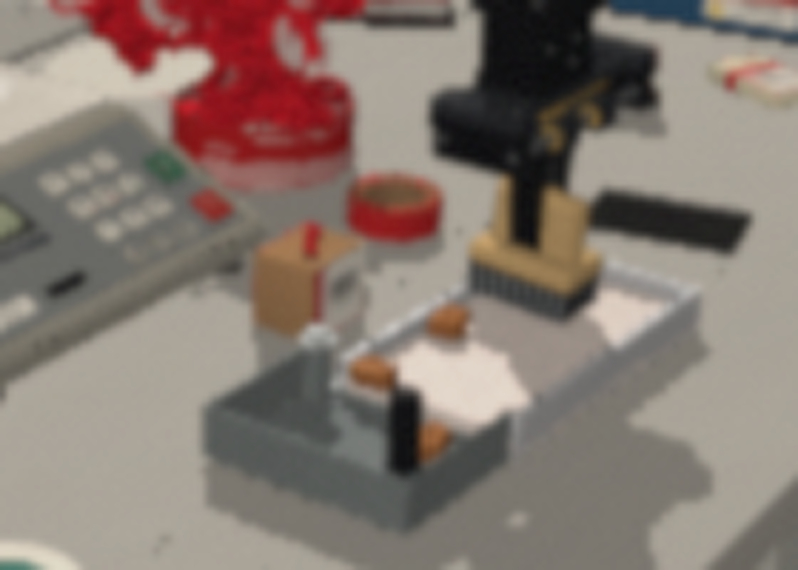

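jog_arm(travel=[[0,0,-0.012],[-0.006,0,-0.018],[-0.006,0,-0.018],[-0.006,0,-0.018],[-0.006,0,-0.018]], rot=[[0,0,0],[0,0,-0.008],[0,0,-0.008],[0,0,-0.008],[0,0,-0.008]])

```text
t: 18.23
position: [0.5136, -0.2013, 0.1062]
orientation: [1.0, -0.019, -0.002, 0.001]
wrist_force: [0.5, 0.1, -2.1]
finger_gap: 0.23
```

```bash
python3 gb.py  14 -38 .0845;python3 - <<'E'
from h import *
c=capture("scene");crop(c,"o2.png",285,160,70,50,11)
E
```

```text
t 18.23 board xy [ 13.7 -39.6] z 0.1062 yaw -2.18 F [ 0.5  0.1 -2.1] gap 0.23
[14.0, -38.0, 0.0845] travel [0.0004, -0.0016, 0.0217] rot [0.002, 0.003, 0.001]
```

View pics/o2.png

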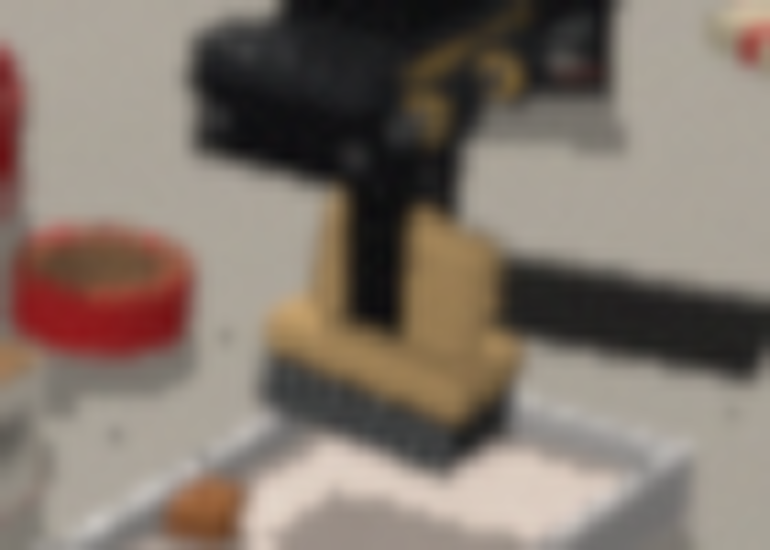

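Run:
```python
from h import *
c=capture("scene");s=telemetry.read_state();q=R.from_quat(s["orientation"])
for o in(0,-.004,-.008):
  for e in(.04,-.04):
    for h in (.0645,.0275):
      p=s["position"]+q.apply([o+e,-.025,h]);print(o,e,h,((proj(c,p)-[285,160])*11).round(0))
```

```text
0 0.04 0.0645 [243. 427.]
0 0.04 0.0275 [249. 330.]
0 -0.04 0.0645 [443. 488.]
0 -0.04 0.0275 [451. 389.]
-0.004 0.04 0.0645 [253. 430.]
-0.004 0.04 0.0275 [259. 333.]
-0.004 -0.04 0.0645 [453. 491.]
-0.004 -0.04 0.0275 [461. 392.]
-0.008 0.04 0.0645 [263. 433.]
-0.008 0.04 0.0275 [269. 336.]
-0.008 -0.04 0.0645 [463. 495.]
-0.008 -0.04 0.0275 [471. 395.]
```

jog_arm(travel=[[0,0,0.01],[0,0,0.02],[0,0,0.025],[0,0,0.026],[0,0,0.026]], rot=[[0.002,0.003,0],[0.002,0.003,0],[0.002,0.003,0],[0.002,0.003,0],[0.002,0.003,0]])

```text
t: 18.75
position: [0.5148, -0.2013, 0.0809]
orientation: [1.0, -0.019, 0.001, -0.0]
wrist_force: [2.0, 1.6, 7.1]
finger_gap: 0.231
```

```bash
python3 gb.py  14 40 .079;python3 - <<'E'
from h import *
c=capture("scene");crop(c,"p2.png",285,160,70,50,11)
E
```

```text
t 18.75 board xy [ 15.  -39.6] z 0.0809 yaw -2.21 F [2.  1.6 7.1] gap 0.231
[14.0, 40.0, 0.079] travel [-0.001, -0.0796, 0.0019] rot [-0.0, -0.001, 0.0]
```

View pics/p2.png

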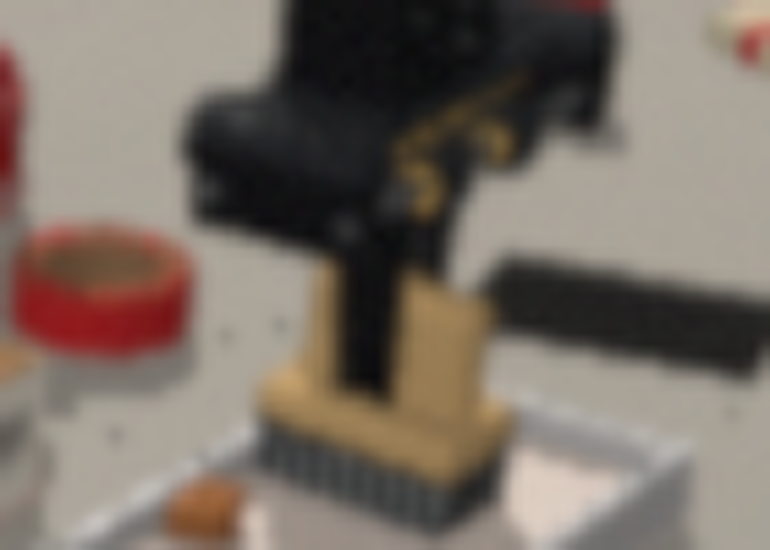

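Run:
```python
from h import *
c=capture("scene")
C=np.array([.5014,-.1612]);Y=-.0387;Rb=np.array([[np.cos(Y),-np.sin(Y)],[np.sin(Y),np.cos(Y)]])
for a in[(258,470),(440,537)]:
    w=ray(c,285+a[0]/11,160+a[1]/11,.019)[:2];print(Rb.T@(w-C))
```

```text
[ 0.05433341 -0.02825363]
[-0.02323799 -0.02197026]
```

jog_arm(travel=[[0,-0.006,-0.002],[0.001,-0.02,-0.002],[0.001,-0.034,-0.002],[0.001,-0.048,-0.002],[0.001,-0.062,-0.002]], rot=[[0,0,0],[0,0,0],[0,0,0],[0,0,0],[0,0,0]])

```text
t: 19.27
position: [0.5175, -0.1373, 0.0819]
orientation: [1.0, -0.019, -0.0, -0.0]
wrist_force: [0.0, -0.1, -1.6]
finger_gap: 0.229
```

```bash
python3 gb.py  16 90 .0835
```

```text
t 19.27 board xy [15.1 24.5] z 0.0819 yaw -2.17 F [ 0.  -0.1 -1.6] gap 0.229
[16.0, 90.0, 0.0835] travel [0.0009, -0.0655, -0.0015] rot [-0.001, 0.0, 0.001]
```

jog_arm(travel=[[0.001,-0.013,-0.001],[0.001,-0.026,-0.001],[0.001,-0.039,-0.001],[0.001,-0.052,-0.001],[0.001,-0.065,-0.001]], rot=[[0,0,0],[0,0,0],[0,0,0],[0,0,0],[0,0,0]])

```text
t: 19.68
position: [0.5209, -0.0709, 0.0829]
orientation: [1.0, -0.019, -0.0, -0.0]
wrist_force: [0.2, -0.7, -1.7]
finger_gap: 0.228
```

```bash
python3 gb.py  14 128 .0835;python3 - <<'E'
from h import *
c=capture("scene");crop(c,"q2.png",225,150,140,100,5.7)
E
```

```text
t 19.68 board xy [16.  90.9] z 0.0829 yaw -2.15 F [ 0.2 -0.7 -1.7] gap 0.228
[14.0, 128.0, 0.0835] travel [-0.0019, -0.0371, -0.0005] rot [-0.001, 0.0, 0.001]
```

View pics/q2.png

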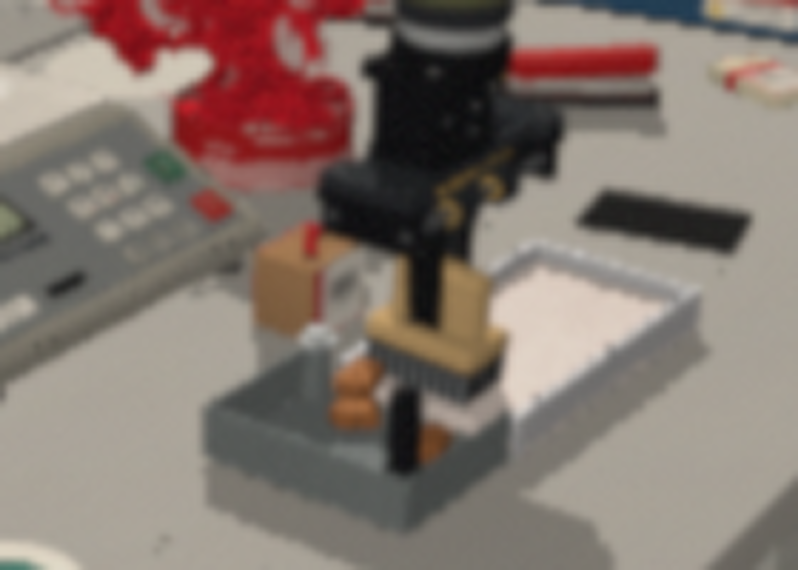

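jog_arm(travel=[[-0.001,-0.012,-0.001],[-0.002,-0.024,-0.001],[-0.002,-0.036,-0.001],[-0.002,-0.04,-0.001],[-0.002,-0.04,-0.001]], rot=[[0,0,0],[0,0,0],[0,0,0],[0,0,0],[0,0,0]])

```text
t: 20.15
position: [0.5203, -0.0281, 0.0839]
orientation: [1.0, -0.018, -0.0, -0.001]
wrist_force: [-0.5, -0.5, -1.8]
finger_gap: 0.229
```

jog_arm(travel=[[0,0,-0.02],[0,0.01,-0.05],[0,0.05,-0.055],[0,0.09,-0.055],[0,0.13,-0.055]], rot=[[0,0,0],[0,0,0],[0,0,0],[0,0,0],[0,0,0]])

```text
t: 20.57
position: [0.5163, -0.16, 0.1401]
orientation: [1.0, -0.017, 0.001, -0.001]
wrist_force: [0.5, 0.3, -1.9]
finger_gap: 0.225
```

```bash
python3 g.py .529 -.4275 .16 10.3; python3 br.py 3
python3 - <<'E'
from h import *
c=capture("scene");crop(c,"r2.png",225,150,140,100,5.7)
E
```

```text
t 20.57 pos [ 0.5163 -0.16    0.1401] yaw -1.94 F [ 0.5  0.3 -1.9] gap 0.225 q [-0.4  -0.04  1.99  0.    1.19  1.2 ]
travel [ 0.0218  0.2669 -0.0202] rot [-0.001  -0.0024 -0.2136]
pad 851.5 ctr [ 0.5285 -0.4276] len [0.075 0.12 ] longaxis 10.1
piece 52.0 ctr [ 0.4863 -0.0054] len [0.024 0.027] longaxis 88.4
piece 43.5 ctr [0.5331 0.0209] len [0.021 0.027] longaxis 66.5
piece 43.0 ctr [0.5581 0.0092] len [0.022 0.026] longaxis 77.0
```

View pics/r2.png

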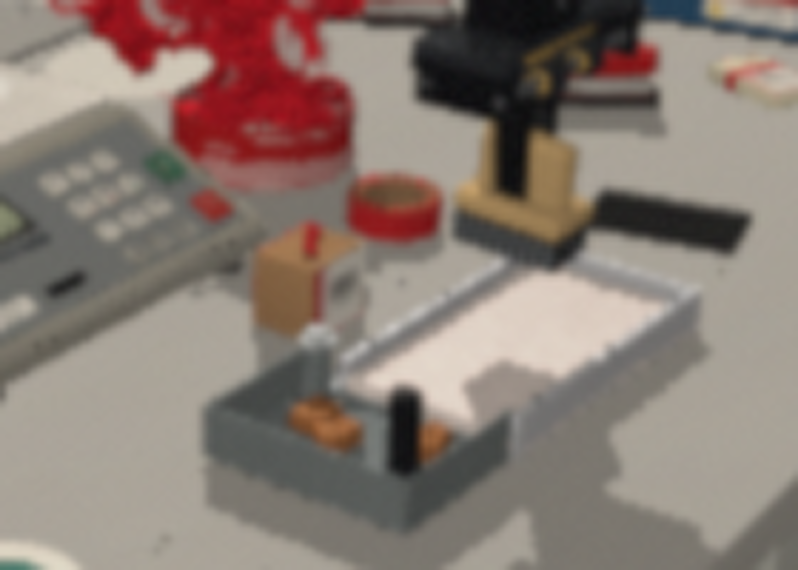

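View pics/br3.png

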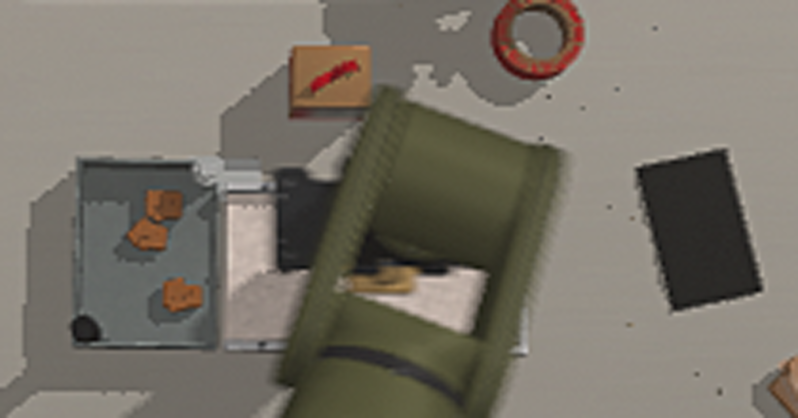

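jog_arm(travel=[[0.003,0.034,-0.02],[0.006,0.07,-0.02],[0.01,0.11,-0.02],[0.014,0.15,-0.02],[0.017,0.19,-0.02]], rot=[[0,0,-0.04],[0,0,-0.08],[0,0,-0.12],[0,0,-0.16],[0,0,-0.2]])

```text
t: 21.08
position: [0.5248, -0.3555, 0.1592]
orientation: [0.997, 0.08, 0.001, -0.0]
wrist_force: [1.3, -0.8, -1.3]
finger_gap: 0.23
```

```bash
python3 g.py .529 -.4275 .1 10.3
```

```text
t 21.08 pos [ 0.5248 -0.3555  0.1592] yaw 9.21 F [ 1.3 -0.8 -1.3] gap 0.23 q [-0.68  0.15  1.76  0.    1.24  0.73]
travel [-0.0074  0.0717  0.0592] rot [ 0.     -0.001  -0.0191]
```

jog_arm(travel=[[-0.003,0.03,0.005],[-0.006,0.06,0.02],[-0.007,0.072,0.04],[-0.007,0.072,0.059],[-0.007,0.072,0.059]], rot=[[0,0,-0.019],[0,0,-0.019],[0,0,-0.019],[0,0,-0.019],[0,0,-0.019]])

```text
t: 21.5
position: [0.5268, -0.4263, 0.0944]
orientation: [0.996, 0.089, -0.003, -0.004]
wrist_force: [-0.5, 1.1, -3.7]
finger_gap: 0.232
```

```bash
python3 g.py .529 -.4275 .0665 10.3;python3 - <<'E'
from h import *
c=capture("scene");crop(c,"s2.png",310,145,70,50,11)
E
```

```text
t 21.5 pos [ 0.5268 -0.4263  0.0944] yaw 10.21 F [-0.5  1.1 -3.7] gap 0.232 q [-0.76  0.31  1.69  0.    1.16  0.63]
travel [0.002  0.0018 0.0279] rot [-0.0077  0.0046 -0.0016]
```

View pics/s2.png

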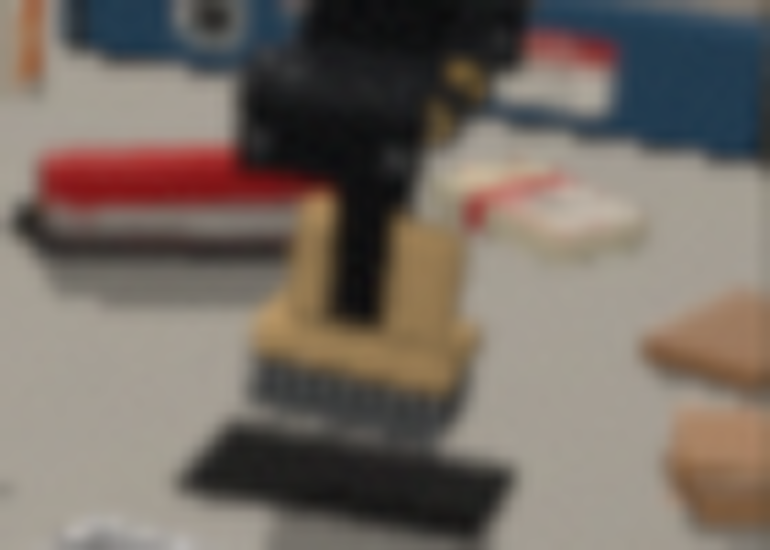

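jog_arm(travel=[[0.002,0.002,0.01],[0.002,0.002,0.02],[0.002,0.002,0.026],[0.002,0.002,0.028],[0.002,0.002,0.028]], rot=[[-0.007,0.004,0],[-0.007,0.004,0],[-0.007,0.004,0],[-0.007,0.004,0],[-0.007,0.004,0]])

```text
t: 21.97
position: [0.5297, -0.427, 0.0679]
orientation: [0.996, 0.09, 0.0, 0.0]
wrist_force: [0.4, 0.1, -2.6]
finger_gap: 0.23
```

```bash
python3 g.py .529 -.4275 .0665 10.3
```

```text
t 21.97 pos [ 0.5297 -0.427   0.0679] yaw 10.29 F [ 0.4  0.1 -2.6] gap 0.23 q [-0.76  0.34  1.7  -0.    1.11  0.63]
travel [-0.0008  0.0003  0.0014] rot [ 0.0003 -0.0002 -0.0002]
```

jog_arm(travel=[[-0.001,0,0.002],[-0.001,0,0.003],[-0.001,0,0.003]], rot=[[0,0,0],[0,0,0],[0,0,0]])

```text
t: 22.22
position: [0.5296, -0.4276, 0.0669]
orientation: [0.996, 0.09, 0.001, 0.001]
wrist_force: [-0.4, 2.3, 4.5]
finger_gap: 0.232
```

Contact at 4.5 N. Opening.

jog_arm(travel=[[0,0,0],[0,0,0],[0,0,0],[0,0,0],[0,0,0]], rot=[[0,0,0],[0,0,0],[0,0,0],[0,0,0],[0,0,0]], claw=-1)

```text
t: 22.63
position: [0.5295, -0.4276, 0.0667]
orientation: [0.996, 0.09, 0.001, 0.001]
wrist_force: [-0.7, -0.7, -1.7]
finger_gap: 0.525
```

jog_arm(travel=[[0,0,0],[0,0,0],[0,0,0],[0,0,-0.03],[0,0,-0.06]], rot=[[0,0,0],[0,0,0],[0,0,0],[0,0,0],[0,0,0]])

```text
t: 23.05
position: [0.5278, -0.426, 0.1241]
orientation: [0.996, 0.09, -0.001, -0.002]
wrist_force: [0.6, -1.0, 0.8]
finger_gap: 0.875
```

jog_arm(travel=[[0,0,-0.04],[0,0,-0.08],[-0.02,0,-0.1],[-0.04,-0.04,-0.1],[-0.05,-0.08,-0.1]], rot=[[0,0,-0.05],[0,0,-0.1],[0,0,-0.2],[0,0,-0.3],[0,0,-0.4]])

```text
t: 23.47
position: [0.4653, -0.3605, 0.2273]
orientation: [0.958, 0.287, 0.0, 0.0]
wrist_force: [-0.5, 1.5, 0.2]
finger_gap: 0.999
```

```bash
python3 - <<'E'
from h import *
c=capture("scene");crop(c,"t2.png",310,145,70,50,11)
E
python3 arc.py 1.57
```

```text
t 23.52 z 0.2227 F [ 0.9  3.4 -3.8] gap 1.004 tool-angle -2.826 r 0.3445 yaw 33.7
1.57 travel [0.2294, -0.3515, 0.154] rot [-0.009, -0.011, -1.886]
```

View pics/t2.png

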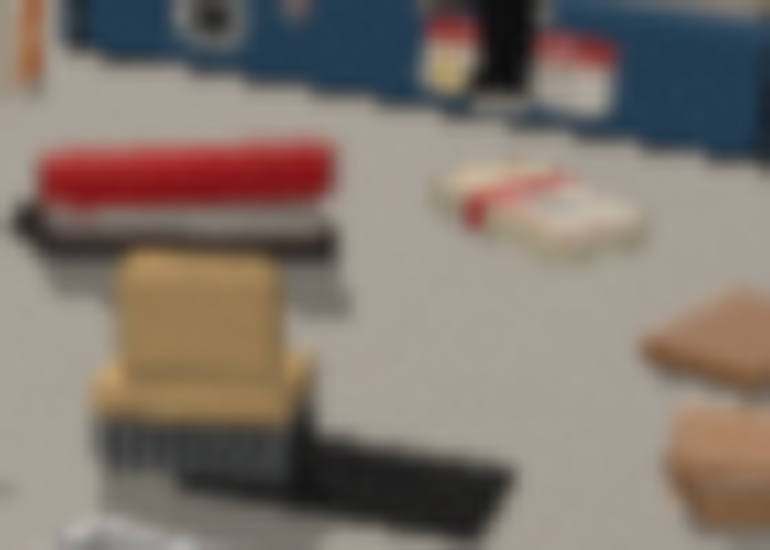

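The brush has been knocked aside: it now stands at zoom (205,370), off the pad centre at (350,475). I'll measure it and re-park it.

```bash
python3 br.py 4
```

```text
brush 402.5 ctr [ 0.5844 -0.4114] len [0.053 0.081] longaxis 11.5
pad 232.5 ctr [ 0.467  -0.4893] len [0.104 0.047] longaxis 139.7
pad 908.5 ctr [ 0.5179 -0.4303] len [0.181 0.135] longaxis 167.7
piece 52.0 ctr [ 0.4863 -0.0054] len [0.024 0.027] longaxis 88.4
piece 43.5 ctr [0.5331 0.0209] len [0.021 0.027] longaxis 66.5
piece 39.5 ctr [0.5585 0.0094] len [0.024 0.022] longaxis 88.4
```

View pics/br4.png

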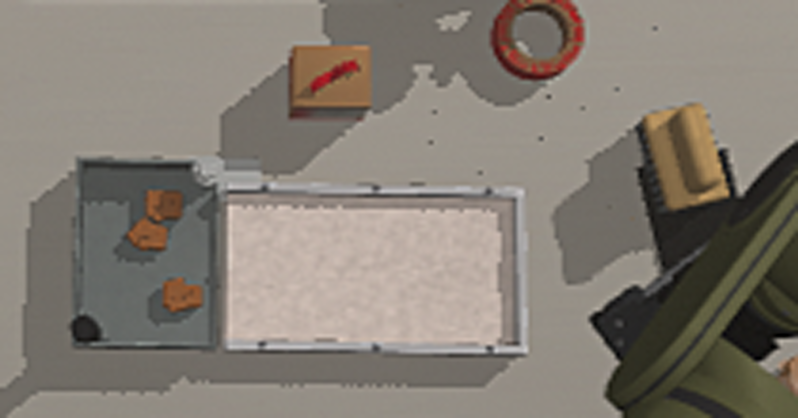

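```bash
python3 g.py .581 -.407 .15 11.3
```

```text
t 23.57 pos [ 0.4625 -0.3542  0.2225] yaw 33.35 F [ 0.4 -0.7  0.4] gap 0.998 q [-0.75 -0.01  1.81  0.    1.35  0.24]
travel [0.0701 0.1099 0.0713] rot [-0.0094  0.0032  0.3849]
```

jog_arm(travel=[[0.018,0.028,0.005],[0.035,0.055,0.02],[0.053,0.083,0.04],[0.07,0.11,0.055],[0.07,0.11,0.071]], rot=[[0,0,0.1],[-0.009,0.003,0.2],[-0.009,0.003,0.3],[-0.009,0.003,0.385],[-0.009,0.003,0.385]])

```text
t: 23.98
position: [0.5847, -0.4087, 0.1482]
orientation: [0.995, 0.097, 0.001, 0.0]
wrist_force: [-1.2, 0.9, -0.7]
finger_gap: 0.998
```

jog_arm(travel=[[0,0,0],[0,0,0]], rot=[[0,0,0],[0,0,0]])

```text
t: 24.15
position: [0.584, -0.4081, 0.1458]
orientation: [0.995, 0.098, -0.001, -0.001]
wrist_force: [0.6, 0.0, -0.2]
finger_gap: 1.002
```

```bash
python3 g.py .581 -.407 .069 11.3
```

```text
t 24.15 pos [ 0.584  -0.4081  0.1458] yaw 11.21 F [ 0.6  0.  -0.2] gap 1.002 q [-0.69  0.32  1.57  0.    1.25  0.69]
travel [-0.0026 -0.0015  0.0768] rot [-0.0024  0.0014 -0.0015]
```

jog_arm(travel=[[-0.002,-0.001,0.03],[-0.002,-0.001,0.06],[-0.002,-0.001,0.074],[-0.002,-0.001,0.076],[-0.002,-0.001,0.076]], rot=[[0,0,0],[0,0,0],[0,0,0],[0,0,0],[0,0,0]])

```text
t: 24.57
position: [0.5812, -0.4072, 0.0701]
orientation: [0.995, 0.098, -0.001, -0.001]
wrist_force: [-0.1, -0.0, -0.7]
finger_gap: 1.003
```

jog_arm(travel=[[0,0,0],[0,0,0],[0,0,0],[0,0,0],[0,0,0]], rot=[[0,0,0],[0,0,0],[0,0,0],[0,0,0],[0,0,0]], claw=1, grip_force=25)

```text
t: 24.98
position: [0.5816, -0.4075, 0.0712]
orientation: [0.995, 0.098, -0.0, -0.001]
wrist_force: [1.0, -1.3, 0.5]
finger_gap: 0.707
```

jog_arm(travel=[[0,0,0],[0,0,0],[0,0,0],[0,0,0],[0,0,0]], rot=[[0,0,0],[0,0,0],[0,0,0],[0,0,0],[0,0,0]])

```text
t: 25.4
position: [0.5815, -0.4075, 0.071]
orientation: [0.995, 0.098, -0.001, -0.001]
wrist_force: [1.2, 0.5, 0.0]
finger_gap: 0.359
```

jog_arm(travel=[[0,0,0],[0,0,0],[0,0,0],[0,0,0],[0,0,0]], rot=[[0,0,0],[0,0,0],[0,0,0],[0,0,0],[0,0,0]])

```text
t: 25.82
position: [0.5816, -0.4076, 0.071]
orientation: [0.995, 0.098, -0.001, -0.001]
wrist_force: [0.3, -0.8, -0.4]
finger_gap: 0.231
```

jog_arm(travel=[[0,0,-0.01],[0,0,-0.02],[0,0,-0.025],[0,0,-0.025],[0,0,-0.025]], rot=[[0,0,0],[0,0,0],[0,0,0],[0,0,0],[0,0,0]])

```text
t: 26.23
position: [0.582, -0.4079, 0.0972]
orientation: [0.995, 0.098, 0.0, -0.0]
wrist_force: [-0.1, -0.0, -2.2]
finger_gap: 0.229
```

```bash
python3 g.py .529 -.4275 .0945 10.3;python3 - <<'E'
from h import *
c=capture("scene");crop(c,"u2.png",310,145,70,50,11)
E
```

```text
t 26.23 pos [ 0.582  -0.4079  0.0972] yaw 11.21 F [-0.1 -0.  -2.2] gap 0.229 q [-0.69  0.36  1.61  0.    1.17  0.69]
travel [-0.0558  0.0089  0.0027] rot [-0.0004 -0.0001  0.0159]
```

View pics/u2.png

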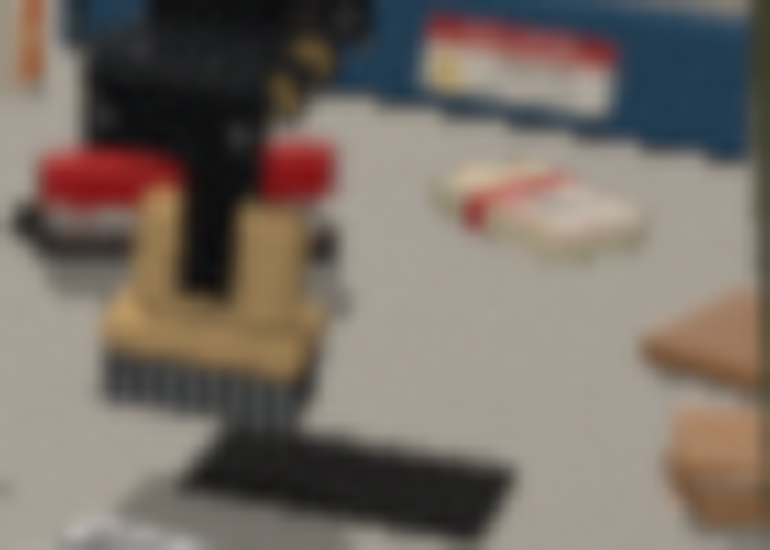

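jog_arm(travel=[[-0.02,0.003,0],[-0.04,0.006,0.002],[-0.056,0.009,0.004],[-0.056,0.009,0.014],[-0.056,0.009,0.02]], rot=[[0,0,0],[0,0,0.01],[0,0,0.016],[0,0,0.016],[0,0,0.016]])

```text
t: 26.7
position: [0.5274, -0.4274, 0.0751]
orientation: [0.996, 0.089, -0.001, -0.001]
wrist_force: [-0.3, -0.1, -1.9]
finger_gap: 0.229
```

```bash
python3 g.py .529 -.4275 .071 10.3
```

```text
t 26.7 pos [ 0.5274 -0.4274  0.0751] yaw 10.2 F [-0.3 -0.1 -1.9] gap 0.229 q [-0.76  0.33  1.7   0.    1.12  0.63]
travel [0.0016 0.0004 0.0041] rot [-0.0025  0.0011 -0.0017]
```

jog_arm(travel=[[0.001,0,0.003],[0.001,0,0.005],[0.001,0,0.005],[0.001,0,0.005]], rot=[[-0.002,0.001,0],[-0.002,0.001,0],[-0.002,0.001,0],[-0.002,0.001,0]])

```text
t: 27.03
position: [0.5289, -0.4271, 0.0708]
orientation: [0.996, 0.089, -0.0, -0.0]
wrist_force: [-2.8, 2.1, 5.1]
finger_gap: 0.231
```

jog_arm(travel=[[0,0,0],[0,0,0],[0,0,0],[0,0,0],[0,0,0]], rot=[[0,0,0],[0,0,0],[0,0,0],[0,0,0],[0,0,0]], claw=-1)

```text
t: 27.45
position: [0.529, -0.427, 0.0705]
orientation: [0.996, 0.089, -0.0, -0.0]
wrist_force: [1.1, -0.4, -0.1]
finger_gap: 0.523
```

jog_arm(travel=[[0,0,0],[0,0,0],[0,0,0],[0,0,-0.03],[0,0,-0.06]], rot=[[0,0,0],[0,0,0],[0,0,0],[0,0,0],[0,0,0]])

```text
t: 27.87
position: [0.5275, -0.4256, 0.128]
orientation: [0.996, 0.089, -0.002, -0.003]
wrist_force: [-0.3, -0.2, 0.6]
finger_gap: 0.876
```

jog_arm(travel=[[0,0,-0.04],[0,0,-0.08],[-0.02,0,-0.1],[-0.04,-0.04,-0.1],[-0.05,-0.08,-0.1]], rot=[[0,0,-0.05],[0,0,-0.1],[0,0,-0.2],[0,0,-0.3],[0,0,-0.4]])

```text
t: 28.28
position: [0.4652, -0.3602, 0.2314]
orientation: [0.958, 0.286, -0.001, -0.001]
wrist_force: [-0.4, 0.1, -0.0]
finger_gap: 1.002
```

```bash
python3 - <<'E'
from h import *
c=capture("scene");crop(c,"v2.png",310,145,70,50,11)
E
python3 arc.py 1.57
```

```text
t 28.33 z 0.227 F [ 0.2  3.4 -3.5] gap 0.998 tool-angle -2.827 r 0.3442 yaw 33.7
1.57 travel [0.2291, -0.351, 0.1589] rot [-0.012, -0.013, -1.886]
```

View pics/v2.png

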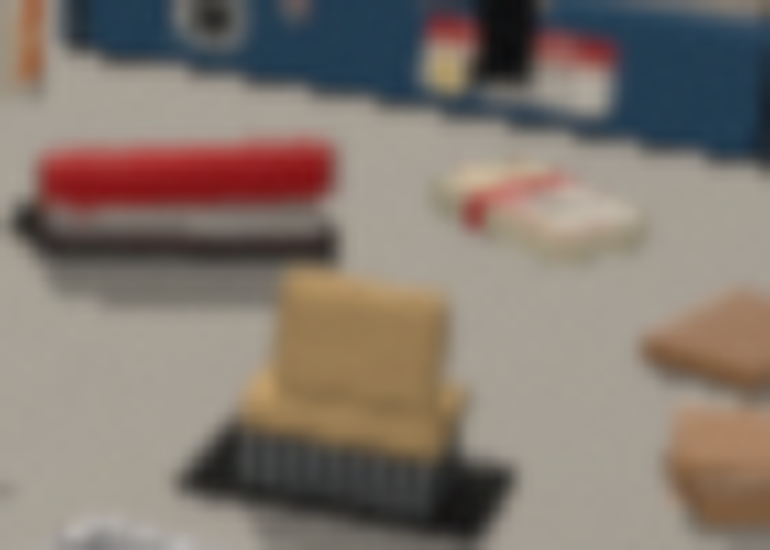

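```bash
python3 - <<'E'
from h import *
t=capture("top");s=capture("scene")
for z in(.0,.03,.06,.09,.12): print(z,ray(t,337,168,z)[:2],ray(s,271,188,z)[:2],"back",ray(t,339,118,z)[:2],ray(s,225+118/5.7,160+48/5.7,z)[:2])
E
python3 g.py .4554 .0694 .2 141.8
```

```text
0.0 [ 0.73386615 -0.1856005 ] [ 0.77579152 -0.25886574] back [ 0.89968384 -0.19988503] [ 1.00235605 -0.37904082]
0.03 [ 0.7263489  -0.18148051] [ 0.73768217 -0.20160203] back [ 0.88851889 -0.1954508 ] [ 0.95498227 -0.31686305]
0.06 [ 0.71883165 -0.17736052] [ 0.69957283 -0.14433833] back [ 0.87735395 -0.19101658] [ 0.9076085  -0.25468528]
0.09 [ 0.7113144  -0.17324053] [ 0.66146348 -0.08707463] back [ 0.866189   -0.18658235] [ 0.86023473 -0.19250751]
0.12 [ 0.70379715 -0.16912054] [ 0.62335414 -0.02981093] back [ 0.85502406 -0.18214813] [ 0.81286096 -0.13032974]
t 28.43 pos [ 0.4641 -0.3562  0.2277] yaw 33.21 F [0.5 0.1 0. ] gap 0.999 q [-0.75 -0.01  1.8   0.    1.36  0.24]
travel [ 0.2259 -0.3606  0.0303] rot [-0.0074 -0.0066 -1.8952]
```

jog_arm(travel=[[0.014,-0.023,0],[0.028,-0.045,0],[0.042,-0.068,0],[0.056,-0.09,0],[0.07,-0.113,0]], rot=[[0,0,-0.118],[0,0,-0.236],[0,0,-0.354],[0,0,-0.472],[0,0,-0.59]], claw=0.16)

```text
t: 28.85
position: [0.4615, -0.2231, 0.2291]
orientation: [0.833, 0.554, -0.001, -0.004]
wrist_force: [0.4, 0.5, 0.8]
finger_gap: 0.71
```

```bash
python3 g.py .4554 .0694 .2 141.8
```

```text
t 28.85 pos [ 0.4615 -0.2231  0.2291] yaw 67.26 F [0.4 0.5 0.8] gap 0.71 q [-0.56 -0.18  1.96  0.    1.37 -0.16]
travel [ 0.2674 -0.1185  0.0306] rot [-0.0038 -0.0068 -1.3009]
```

jog_arm(travel=[[0.024,-0.011,0],[0.048,-0.022,0],[0.072,-0.033,0],[0.097,-0.043,0],[0.121,-0.054,0.005]], rot=[[0,0,-0.118],[0,0,-0.236],[0,0,-0.354],[0,0,-0.472],[0,0,-0.59]])

```text
t: 29.27
position: [0.46, -0.0901, 0.2266]
orientation: [0.634, 0.773, 0.001, -0.002]
wrist_force: [0.4, 0.7, 0.3]
finger_gap: 0.428
```

```bash
python3 g.py .4554 .0694 .2 141.8
```

```text
t 29.27 pos [ 0.46   -0.0901  0.2266] yaw 101.33 F [0.4 0.7 0.3] gap 0.428 q [-0.31 -0.28  2.05  0.    1.38 -0.51]
travel [0.1572 0.0268 0.0273] rot [ 0.0009 -0.0043 -0.7063]
```

jog_arm(travel=[[0.027,0.004,0.005],[0.054,0.009,0.01],[0.08,0.013,0.01],[0.107,0.018,0.015],[0.135,0.023,0.02]], rot=[[0,0,-0.12],[0,0,-0.24],[0,0,-0.36],[0,0,-0.48],[0,0,-0.6]])

```text
t: 29.68
position: [0.4573, 0.0478, 0.2081]
orientation: [0.375, 0.927, 0.002, -0.0]
wrist_force: [0.3, -0.1, 0.4]
finger_gap: 0.418
```

```bash
python3 g.py .4554 .0694 .18 141.8
```

```text
t 29.68 pos [0.4573 0.0478 0.2081] yaw 135.97 F [ 0.3 -0.1  0.4] gap 0.418 q [-0.02 -0.3   2.09  0.    1.35 -0.82]
travel [0.0163 0.0141 0.0282] rot [ 0.0035 -0.0019 -0.1018]
```

jog_arm(travel=[[0.008,0.007,0.01],[0.016,0.014,0.02],[0.016,0.014,0.028],[0.016,0.014,0.028],[0.016,0.014,0.028]], rot=[[0,0,-0.1],[0,0,-0.1],[0,0,-0.1],[0,0,-0.1],[0,0,-0.1]])

```text
t: 30.1
position: [0.4555, 0.0684, 0.1795]
orientation: [0.329, 0.944, 0.002, -0.001]
wrist_force: [-0.1, -0.5, 0.7]
finger_gap: 0.42
```

```bash
python3 g.py .4554 .0694 .073 141.8;python3 - <<'E'
from h import *
t=capture("top")
print(ray(t,257.2,255.8,.09))
c=capture("scene");crop(c,"w2.png",225,150,140,100,5.7)
E
```

```text
t 30.1 pos [0.4555 0.0684 0.1795] yaw 141.56 F [-0.1 -0.5  0.7] gap 0.42 q [ 0.03 -0.27  2.12  0.    1.29 -0.87]
travel [0.0004 0.0005 0.1065] rot [ 0.0024 -0.0026 -0.0041]
[0.45840525 0.06841594 0.09      ]
```

View pics/w2.png

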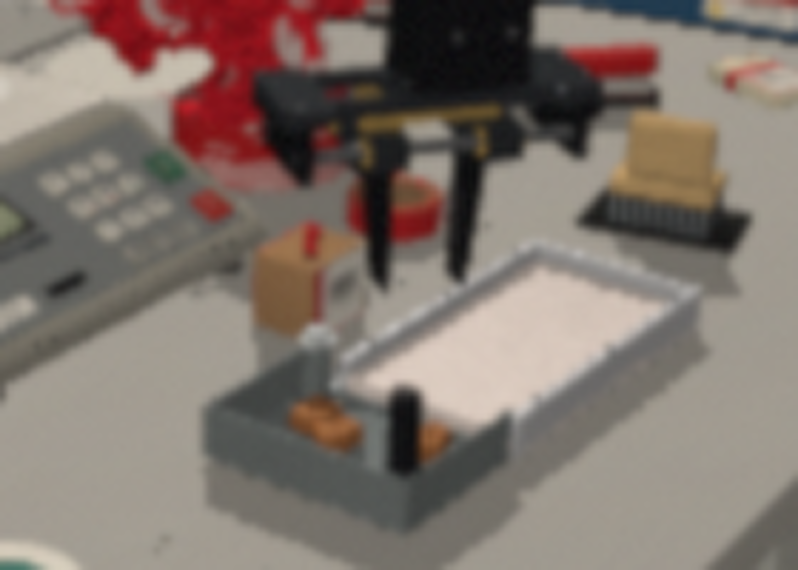

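jog_arm(travel=[[0,0,0.03],[0,0,0.06],[0,0,0.09],[0,0,0.104],[0,0,0.104]], rot=[[0.002,-0.002,0],[0.002,-0.002,0],[0.002,-0.002,0],[0.002,-0.002,0],[0.002,-0.002,0]])

```text
t: 30.62
position: [0.4536, 0.0677, 0.0731]
orientation: [0.33, 0.944, -0.001, -0.002]
wrist_force: [-0.5, 0.0, -0.3]
finger_gap: 0.42
```

```bash
python3 arc.py 1.5 1.42 1.34 1.26 1.18
```

```text
t 30.62 z 0.0731 F [-0.5  0.  -0.3] gap 0.42 tool-angle 1.586 r 0.1584 yaw 141.4
1.5 travel [-0.0007, 0.0136, 0.0001] rot [-0.003, -0.004, 0.065]
1.42 travel [-0.002, 0.0262, 0.0001] rot [-0.003, -0.004, 0.145]
1.34 travel [-0.0043, 0.0386, 0.0] rot [-0.003, -0.004, 0.225]
1.26 travel [-0.0076, 0.0508, -0.0] rot [-0.003, -0.004, 0.305]
1.18 travel [-0.0119, 0.0627, -0.0001] rot [-0.003, -0.004, 0.385]
```

jog_arm(travel=[[0,0.008,0],[-0.001,0.0136,0],[-0.0015,0.02,0],[-0.002,0.026,0],[-0.003,0.033,0]], rot=[[0,0,0.03],[-0.003,-0.004,0.065],[-0.003,-0.004,0.105],[-0.003,-0.004,0.145],[-0.003,-0.004,0.185]])

```text
t: 31.03
position: [0.4778, 0.0911, 0.0748]
orientation: [0.417, 0.909, 0.0, 0.001]
wrist_force: [-0.7, -2.1, -0.9]
finger_gap: 0.417
```

```bash
python3 arc.py 1.32 1.26 1.2 1.14 1.08
```

```text
t 31.03 z 0.0748 F [-0.7 -2.1 -0.9] gap 0.417 tool-angle 1.373 r 0.1569 yaw 130.7
1.32 travel [0.0008, 0.0084, 0.0018] rot [0.001, 0.002, 0.057]
1.26 travel [0.0, 0.0179, 0.0019] rot [0.001, 0.002, 0.117]
1.2 travel [-0.0014, 0.0272, 0.0019] rot [0.001, 0.002, 0.177]
1.14 travel [-0.0033, 0.0365, 0.0019] rot [0.001, 0.002, 0.237]
1.08 travel [-0.0058, 0.0456, 0.0019] rot [0.001, 0.002, 0.297]
```

jog_arm(travel=[[0.001,0.0084,0.002],[0,0.018,0.002],[-0.0015,0.027,0.002],[-0.003,0.0365,0.002],[-0.006,0.0455,0.002]], rot=[[0,0,0.057],[0,0,0.117],[0,0,0.177],[0,0,0.237],[0,0,0.297]])

```text
t: 31.45
position: [0.5174, 0.116, 0.0748]
orientation: [0.549, 0.836, 0.001, 0.002]
wrist_force: [-1.4, 1.7, 0.1]
finger_gap: 0.422
```

```bash
python3 arc.py 1.02 .96 .9 .84 .78;python3 - <<'E'
from h import *
c=capture("scene");crop(c,"x2.png",205,150,140,100,5.7)
E
```

```text
t 31.45 z 0.0748 F [-1.4  1.7  0.1] gap 0.422 tool-angle 1.074 r 0.1571 yaw 113.4
1.02 travel [0.0006, 0.0085, 0.0018] rot [0.003, 0.002, 0.055]
0.96 travel [-0.0002, 0.0179, 0.0019] rot [0.003, 0.002, 0.115]
0.9 travel [-0.0016, 0.0273, 0.0019] rot [0.003, 0.002, 0.175]
0.84 travel [-0.0035, 0.0366, 0.0019] rot [0.003, 0.001, 0.235]
0.78 travel [-0.006, 0.0457, 0.002] rot [0.003, 0.001, 0.295]
```

View pics/x2.png

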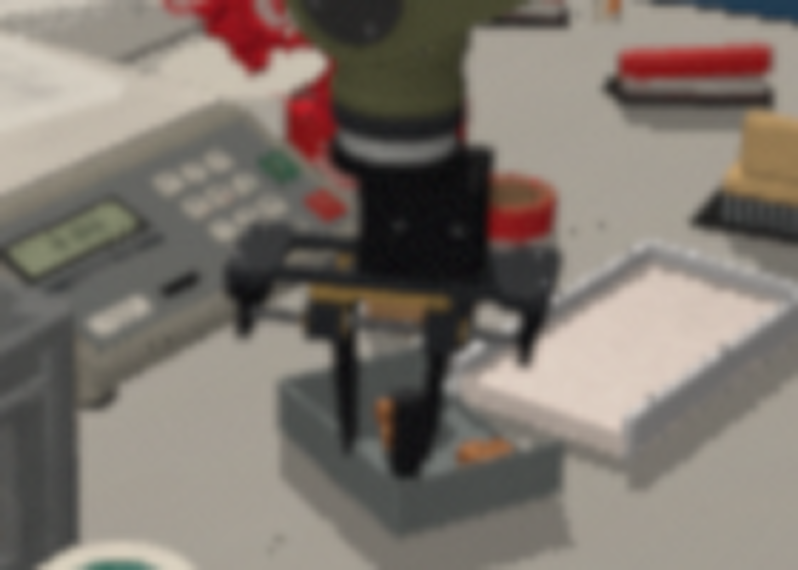

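The tray is turning back with the pieces still inside.

jog_arm(travel=[[0.001,0.0085,0.002],[0,0.018,0.002],[-0.0015,0.027,0.002],[-0.0035,0.0365,0.002],[-0.006,0.0455,0.002]], rot=[[0,0,0.055],[0.003,0.002,0.115],[0.003,0.002,0.175],[0.003,0.002,0.235],[0.003,0.001,0.295]])

```text
t: 31.92
position: [0.5642, 0.1285, 0.075]
orientation: [0.668, 0.744, 0.001, 0.001]
wrist_force: [-1.4, 0.1, 0.7]
finger_gap: 0.419
```

```bash
python3 arc.py .72 .66 .6 .54 .48
```

```text
t 31.92 z 0.075 F [-1.4  0.1  0.7] gap 0.419 tool-angle 0.765 r 0.1576 yaw 96.2
0.72 travel [0.0002, 0.007, 0.002] rot [0.004, -0.0, 0.056]
0.66 travel [-0.0006, 0.0165, 0.0021] rot [0.004, -0.0, 0.116]
0.6 travel [-0.002, 0.0259, 0.0021] rot [0.004, -0.0, 0.176]
0.54 travel [-0.0039, 0.0352, 0.0021] rot [0.004, -0.0, 0.236]
0.48 travel [-0.0064, 0.0443, 0.0022] rot [0.004, -0.001, 0.296]
```

jog_arm(travel=[[0,0.007,0.002],[-0.0005,0.0165,0.002],[-0.002,0.026,0.002],[-0.004,0.035,0.002],[-0.0065,0.0445,0.002]], rot=[[0,0,0.056],[0.004,0,0.116],[0.004,0,0.176],[0.004,0,0.236],[0.004,0,0.296]])

```text
t: 32.33
position: [0.6099, 0.1265, 0.0746]
orientation: [0.771, 0.637, 0.0, -0.0]
wrist_force: [-1.2, -0.3, -0.2]
finger_gap: 0.419
```

```bash
python3 arc.py .42 .36 .3 .24 .18
```

```text
t 32.33 z 0.0746 F [-1.2 -0.3 -0.2] gap 0.419 tool-angle 0.474 r 0.1578 yaw 79.1
0.42 travel [-0.0, 0.0085, 0.0016] rot [0.0, -0.001, 0.057]
0.36 travel [-0.0009, 0.0179, 0.0016] rot [0.0, -0.001, 0.117]
0.3 travel [-0.0023, 0.0273, 0.0016] rot [-0.0, -0.001, 0.177]
0.24 travel [-0.0042, 0.0366, 0.0016] rot [-0.0, -0.001, 0.237]
0.18 travel [-0.0067, 0.0457, 0.0016] rot [-0.0, -0.001, 0.297]
```

jog_arm(travel=[[0,0.0085,0.001],[-0.001,0.018,0.001],[-0.002,0.027,0.001],[-0.004,0.0365,0.001],[-0.0065,0.0455,0.001]], rot=[[0,0,0.057],[0,0,0.117],[0,0,0.177],[0,0,0.237],[0,0,0.297]])

```text
t: 32.75
position: [0.6542, 0.111, 0.075]
orientation: [0.857, 0.515, 0.001, -0.0]
wrist_force: [-1.2, 0.1, -0.8]
finger_gap: 0.42
```

```bash
python3 arc.py .12 .06 .0 -.03 -.06
```

```text
t 32.75 z 0.075 F [-1.2  0.1 -0.8] gap 0.42 tool-angle 0.176 r 0.158 yaw 61.9
0.12 travel [-0.0003, 0.0088, 0.002] rot [0.0, -0.002, 0.057]
0.06 travel [-0.0011, 0.0182, 0.002] rot [0.0, -0.002, 0.117]
0.0 travel [-0.0025, 0.0276, 0.002] rot [-0.0, -0.002, 0.177]
-0.03 travel [-0.0034, 0.0322, 0.002] rot [-0.0, -0.002, 0.207]
-0.06 travel [-0.0045, 0.0369, 0.002] rot [-0.0, -0.002, 0.237]
```

jog_arm(travel=[[0,0.009,0.001],[-0.001,0.018,0.001],[-0.0025,0.0276,0.001],[-0.0034,0.032,0.001],[-0.004,0.034,0.001]], rot=[[0,0,0.057],[0,0,0.117],[0,0,0.177],[0,0,0.207],[0,0,0.217]])

```text
t: 33.17
position: [0.6835, 0.0907, 0.0757]
orientation: [0.908, 0.418, 0.002, -0.0]
wrist_force: [-1.3, 2.1, 1.1]
finger_gap: 0.417
```

```bash
python3 arc.py 0 -.04 -.06 -.08
```

```text
t 33.17 z 0.0757 F [-1.3  2.1  1.1] gap 0.417 tool-angle -0.051 r 0.158 yaw 49.4
0.0 travel [-0.0002, -0.008, 0.0027] rot [0.001, -0.003, -0.041]
-0.04 travel [-0.0, -0.0017, 0.0027] rot [0.001, -0.003, -0.001]
-0.06 travel [-0.0001, 0.0015, 0.0027] rot [0.001, -0.003, 0.019]
-0.08 travel [-0.0001, 0.0046, 0.0027] rot [0.001, -0.004, 0.039]
```

jog_arm(travel=[[0,0.003,0.001],[0,0.005,0.001],[0,0.006,0.001]], rot=[[0,0,0.01],[0,0,0.01],[0,0,0.01]])

```text
t: 33.42
position: [0.687, 0.0879, 0.0757]
orientation: [0.91, 0.414, 0.001, -0.002]
wrist_force: [-7.6, 6.0, 5.8]
finger_gap: 0.419
```

jog_arm(travel=[[0,0.003,0],[0,0.004,0],[0,0.004,0]], rot=[[0,0,0],[0,0,0],[0,0,0]])

```text
t: 33.67
position: [0.687, 0.0879, 0.0755]
orientation: [0.91, 0.414, -0.002, -0.006]
wrist_force: [-9.0, 8.8, 5.2]
finger_gap: 0.422
```

jog_arm(travel=[[0,-0.006,0],[0,-0.008,0],[0,-0.008,-0.04],[0,-0.008,-0.08],[0,-0.008,-0.12]], rot=[[0,0,0],[0,0,0],[0,0,0],[0,0,0],[0,0,0]])

```text
t: 34.08
position: [0.6816, 0.0916, 0.1965]
orientation: [0.91, 0.414, -0.002, -0.006]
wrist_force: [1.1, -0.5, 1.3]
finger_gap: 0.422
```

```bash
python3 g.py .66 -.13 .18 -2.2;python3 - <<'E'
from h import *
c=capture("top");crop(c,"y1.png",225,170,130,100,6)
c=capture("scene");crop(c,"y2.png",205,150,140,100,5.7)
E
```

```text
t 34.08 pos [0.6816 0.0916 0.1965] yaw 48.92 F [ 1.1 -0.5  1.3] gap 0.422 q [0.05 0.24 1.59 0.01 1.32 0.77]
travel [-0.1812  0.1295  0.0148] rot [-0.0117  0.0051  0.8922]
```

View pics/y1.png

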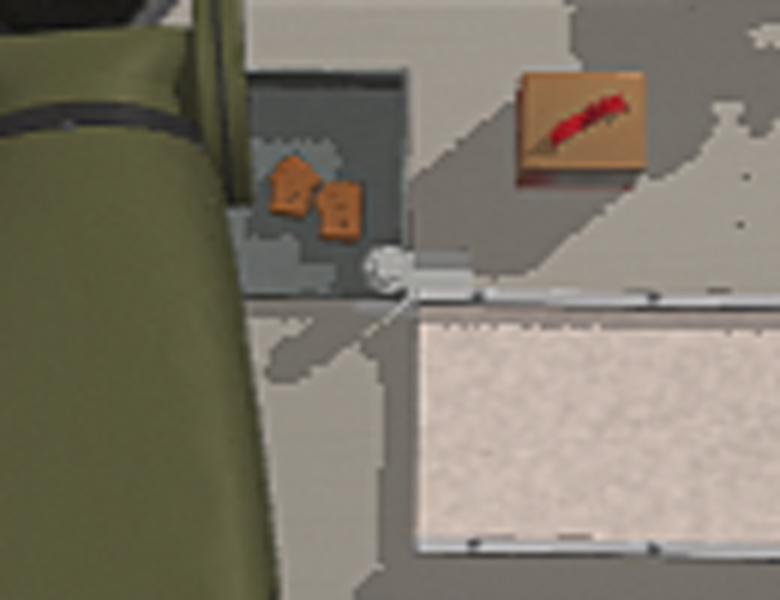

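View pics/y2.png

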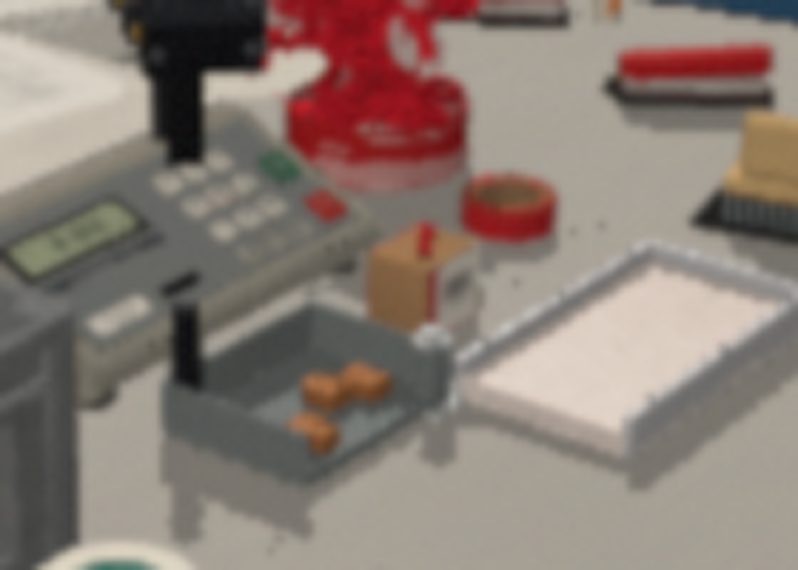

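Tray home with all 3 pieces in it. Next is the carton.

jog_arm(travel=[[-0.02,0.014,-0.01],[-0.04,0.028,-0.01],[-0.06,0.043,-0.01],[-0.08,0.057,-0.01],[-0.1,0.072,-0.01]], rot=[[-0.01,0.005,0.11],[-0.01,0.005,0.22],[-0.01,0.005,0.33],[-0.01,0.005,0.44],[-0.01,0.005,0.55]], claw=-1)

```text
t: 34.6
position: [0.6755, -0.0324, 0.2159]
orientation: [0.989, 0.149, 0.01, 0.0]
wrist_force: [-0.5, -0.2, 0.2]
finger_gap: 0.71
```

```bash
python3 - <<'E'
from h import *
c=cv2.imread("pics/y1.png");c=cv2.resize(c,None,fx=1/6,fy=1/6,interpolation=cv2.INTER_AREA)
hsv=cv2.cvtColor(c,cv2.COLOR_BGR2HSV);H,S,V=[hsv[...,i] for i in range(3)]
m=((H<22)&(S>80)&(V>110)).astype(np.uint8)*255;m[:, :80]=0;m[:8]=0
t=capture("top")
for ct in cv2.findContours(m,cv2.RETR_EXTERNAL,cv2.CHAIN_APPROX_NONE)[0]:
    if cv2.contourArea(ct)<60: continue
    r=cv2.minAreaRect(ct);b=cv2.boxPoints(r)+[225,170];w=np.array([ray(t,*p,.055)[:2] for p in b]);print(w.mean(0),w.round(3).tolist())
E
python3 g.py .66 -.13 .16 -2.2
```

```text
[ 0.6546442  -0.12955272] [[0.679, -0.1], [0.677, -0.161], [0.631, -0.159], [0.632, -0.098]]
t 34.65 pos [ 0.6753 -0.0369  0.2157] yaw 16.71 F [ 0.3 -2.4 -0.7] gap 0.753 q [-0.13  0.18  1.62  0.    1.32  1.14]
travel [-0.0425  0.0845  0.0554] rot [ 0.0028 -0.02    0.3299]
```

jog_arm(travel=[[-0.014,0.028,0.01],[-0.028,0.056,0.02],[-0.043,0.085,0.035],[-0.043,0.085,0.055],[-0.043,0.085,0.055]], rot=[[0,-0.01,0.11],[0,-0.02,0.22],[0.003,-0.02,0.33],[0.003,-0.02,0.33],[0.003,-0.02,0.33]])

```text
t: 35.07
position: [0.657, -0.1322, 0.1557]
orientation: [1.0, -0.02, -0.003, -0.001]
wrist_force: [-1.3, -0.6, -2.0]
finger_gap: 0.997
```

```bash
python3 g.py .658 -.13 .044 -2.2
```

```text
t 35.07 pos [ 0.657  -0.1322  0.1557] yaw -2.33 F [-1.3 -0.6 -2. ] gap 0.997 q [-0.28  0.23  1.67 -0.    1.25  1.33]
travel [ 0.0017 -0.0021  0.1117] rot [-0.0012  0.0067 -0.0023]
```

jog_arm(travel=[[0.001,-0.002,0.03],[0.001,-0.002,0.06],[0.001,-0.002,0.09],[0.001,-0.002,0.11],[0.001,-0.002,0.11]], rot=[[0,0.006,0],[0,0.006,0],[0,0.006,0],[0,0.006,0],[0,0.006,0]])

```text
t: 35.48
position: [0.654, -0.1284, 0.0405]
orientation: [1.0, -0.019, -0.005, -0.002]
wrist_force: [-0.0, 0.3, -1.9]
finger_gap: 1.0
```

jog_arm(travel=[[0,0,0],[0,0,0],[0,0,0],[0,0,0],[0,0,0]], rot=[[0,0,0],[0,0,0],[0,0,0],[0,0,0],[0,0,0]], claw=1, grip_force=18)

```text
t: 35.9
position: [0.6552, -0.1286, 0.0425]
orientation: [1.0, -0.019, -0.003, -0.001]
wrist_force: [0.8, 0.4, -0.2]
finger_gap: 0.706
```

jog_arm(travel=[[0,0,0],[0,0,0],[0,0,0],[0,0,0],[0,0,0]], rot=[[0,0,0],[0,0,0],[0,0,0],[0,0,0],[0,0,0]])

```text
t: 36.32
position: [0.6555, -0.1287, 0.043]
orientation: [1.0, -0.019, -0.003, -0.001]
wrist_force: [-0.1, 1.0, 2.0]
finger_gap: 0.653
```

jog_arm(travel=[[0,0,-0.02],[0,0,-0.05],[0,0,-0.07],[0,0,-0.07],[0,0,-0.07]], rot=[[0,0,0],[0,0,0],[0,0,0],[0,0,0],[0,0,0]])

```text
t: 36.73
position: [0.6567, -0.1292, 0.1144]
orientation: [1.0, -0.019, -0.001, -0.001]
wrist_force: [-0.4, -0.6, -1.3]
finger_gap: 0.652
```

```bash
python3 gb.py 0 0 .12
```

```text
t 36.73 board xy [154.  38.] z 0.1144 yaw -2.21 F [-0.4 -0.6 -1.3] gap 0.652
[0.0, 0.0, 0.12] travel [-0.154, 0.038, -0.0052] rot [-0.002, 0.003, 0.0]
```

jog_arm(travel=[[-0.03,0.008,-0.005],[-0.065,0.016,-0.005],[-0.1,0.025,-0.005],[-0.135,0.033,-0.005],[-0.154,0.038,-0.005]], rot=[[0,0,0],[0,0,0],[0,0,0],[0,0,0],[-0.002,0.003,0]])

```text
t: 37.15
position: [0.4967, -0.1606, 0.1163]
orientation: [1.0, -0.02, -0.003, -0.001]
wrist_force: [-0.0, 1.2, -0.7]
finger_gap: 0.652
```

```bash
python3 gb.py 0 0 .08
python3 - <<'E'
from h import *
c=capture("scene");crop(c,"z2.png",225,150,140,100,5.7)
E
```

```text
t 37.15 board xy [-4.8  0.4] z 0.1163 yaw -2.24 F [-0.   1.2 -0.7] gap 0.652
[0.0, 0.0, 0.08] travel [0.005, 0.0005, 0.0363] rot [-0.002, 0.006, -0.0]
```

View pics/z2.png

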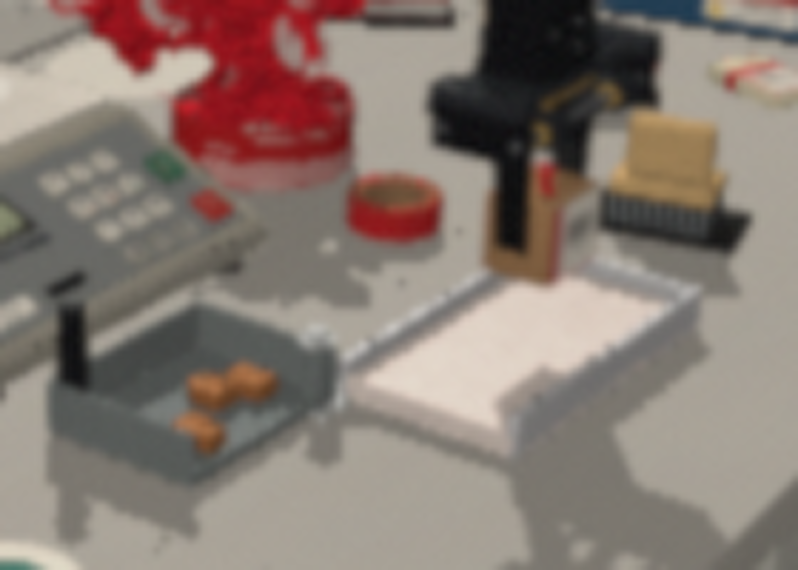

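jog_arm(travel=[[0.005,0,0.015],[0.005,0,0.03],[0.005,0,0.042],[0.005,0,0.048],[0.005,0,0.048]], rot=[[-0.002,0.006,0],[-0.002,0.006,0],[-0.002,0.006,0],[-0.002,0.006,0],[-0.002,0.006,0]])

```text
t: 37.62
position: [0.4976, -0.16, 0.0649]
orientation: [1.0, -0.02, -0.004, -0.001]
wrist_force: [0.4, 0.1, -0.8]
finger_gap: 0.649
```

```bash
python3 gb.py 0 0 .0615
```

```text
t 37.62 board xy [-3.8  1. ] z 0.0649 yaw -2.27 F [ 0.4  0.1 -0.8] gap 0.649
[0.0, 0.0, 0.0615] travel [0.0038, 0.001, 0.0034] rot [-0.001, 0.008, -0.001]
```

jog_arm(travel=[[0.003,0.001,0.002],[0.003,0.001,0.003],[0.003,0.001,0.004],[0.003,0.001,0.004],[0.003,0.001,0.004]], rot=[[-0.001,0.008,0],[-0.001,0.008,0],[-0.001,0.008,0],[-0.001,0.008,0],[-0.001,0.008,0]])

```text
t: 38.03
position: [0.501, -0.1613, 0.0615]
orientation: [1.0, -0.02, 0.001, 0.0]
wrist_force: [0.2, 0.1, -0.5]
finger_gap: 0.653
```

jog_arm(travel=[[0,0,0.0015],[0,0,0.0015],[0,0,0.0015]], rot=[[0,0,0],[0,0,0],[0,0,0]])

```text
t: 38.28
position: [0.5014, -0.1615, 0.0609]
orientation: [1.0, -0.02, 0.001, 0.0]
wrist_force: [-1.3, 0.3, 6.3]
finger_gap: 0.649
```

jog_arm(travel=[[0,0,0],[0,0,0],[0,0,0],[0,0,0],[0,0,0]], rot=[[0,0,0],[0,0,0],[0,0,0],[0,0,0],[0,0,0]], claw=-1)

```text
t: 38.7
position: [0.5013, -0.1614, 0.0606]
orientation: [1.0, -0.02, 0.001, 0.0]
wrist_force: [-0.6, 0.8, 0.6]
finger_gap: 0.948
```

jog_arm(travel=[[0,0,0],[0,0,-0.03],[0,0,-0.07],[0,0,-0.11],[0,0,-0.14]], rot=[[0,0,0],[0,0,0],[0,0,0],[0,0,0],[0,0,0]])

```text
t: 39.12
position: [0.5016, -0.1616, 0.2039]
orientation: [1.0, -0.02, 0.002, 0.001]
wrist_force: [0.9, -1.0, 0.1]
finger_gap: 1.001
```

jog_arm(travel=[[-0.04,0.03,0],[-0.05,0.06,0],[-0.06,0.1,0],[-0.07,0.14,0],[-0.08,0.18,0]], rot=[[0,0,0],[0,0,0],[0,0,0],[0,0,0],[0,0,0]])

```text
t: 39.53
position: [0.4137, -0.3398, 0.2041]
orientation: [1.0, -0.02, 0.003, 0.001]
wrist_force: [-0.1, -0.5, 0.7]
finger_gap: 1.0
```

jog_arm(travel=[[-0.01,0.04,0],[-0.01,0.08,0],[-0.02,0.12,0],[-0.03,0.16,0],[-0.04,0.2,0]], rot=[[0,0,0],[0,0,0],[0,0,0],[0,0,0],[0,0,0]])

```text
t: 39.95
position: [0.365, -0.5399, 0.2039]
orientation: [1.0, -0.02, 0.003, 0.001]
wrist_force: [1.6, -0.6, 0.1]
finger_gap: 1.001
```

jog_arm(travel=[[0,0,0],[0,0,0],[0,0,0]], rot=[[0,0,0],[0,0,0],[0,0,0]])

```text
t: 40.2
position: [0.3648, -0.5395, 0.2033]
orientation: [1.0, -0.02, 0.003, 0.0]
wrist_force: [-0.1, 1.0, 0.3]
finger_gap: 1.005
```

Run:
```python
from h import *
c=capture("top");crop(c,"fin1.png",235,170,210,110,3.8)
hsv=cv2.cvtColor(c["image"],cv2.COLOR_RGB2HSV);H,S,V=[hsv[...,i] for i in range(3)]
C=np.array([.5014,-.1612]);Y=-.0387;Rb=np.array([[np.cos(Y),-np.sin(Y)],[np.sin(Y),np.cos(Y)]])
def show(n,m,z,box,lo):
    m=m.astype(np.uint8)*255;k=np.zeros_like(m);x0,y0,x1,y1=box;k[y0:y1,x0:x1]=1;m=m*k
    for ct in cv2.findContours(m,cv2.RETR_EXTERNAL,cv2.CHAIN_APPROX_NONE)[0]:
        if cv2.contourArea(ct)<lo: continue
        r=cv2.minAreaRect(ct);w=np.array([ray(c,*p,z)[:2] for p in cv2.boxPoints(r)]);e=max(w[1]-w[0],w[2]-w[1],key=np.linalg.norm)
        b=Rb.T@(w.mean(0)-C);print(n,w.mean(0).round(4),"board",b.round(4),"ang",np.degrees(np.arctan2(e[1],e[0])).round(1)%180,"tray",(b-[.073+.048,.136+.065]).round(3))
show("carton",(H<22)&(S>80)&(V>110),.073,(295,200,375,270),60)
show("piece",(H<14)&(S>140),.014,(235,175,295,225),15)
show("brush",(H>10)&(H<25)&(S>80)&(V>60),.041,(385,190,450,260),100)
show("pad",V<60,.004,(385,190,450,260),100)
c=capture("scene");crop(c,"fin2.png",225,150,140,100,5.7);cv2.imwrite("pics/finfull.png",c["image"][:,:,::-1])
```

```text
carton [ 0.5021 -0.1626] board [ 0.0007 -0.0014] ang 88.4 tray [-0.12  -0.202]
piece [0.6052 0.0687] board [0.0948 0.2338] ang 178.8 tray [-0.026  0.033]
piece [ 0.6189 -0.0045] board [0.1114 0.1611] ang 178.5 tray [-0.01 -0.04]
piece [0.6321 0.0185] board [0.1237 0.1846] ang 178.5 tray [ 0.003 -0.016]
brush [ 0.5294 -0.4248] board [ 0.0382 -0.2623] ang 8.5 tray [-0.083 -0.463]
pad [ 0.5292 -0.4275] board [ 0.0381 -0.2651] ang 10.099999999999994 tray [-0.083 -0.466]
```

View pics/fin1.png

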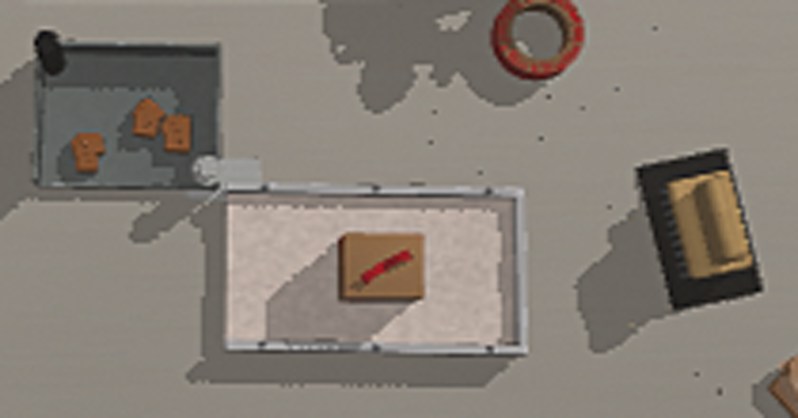

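View pics/fin2.png

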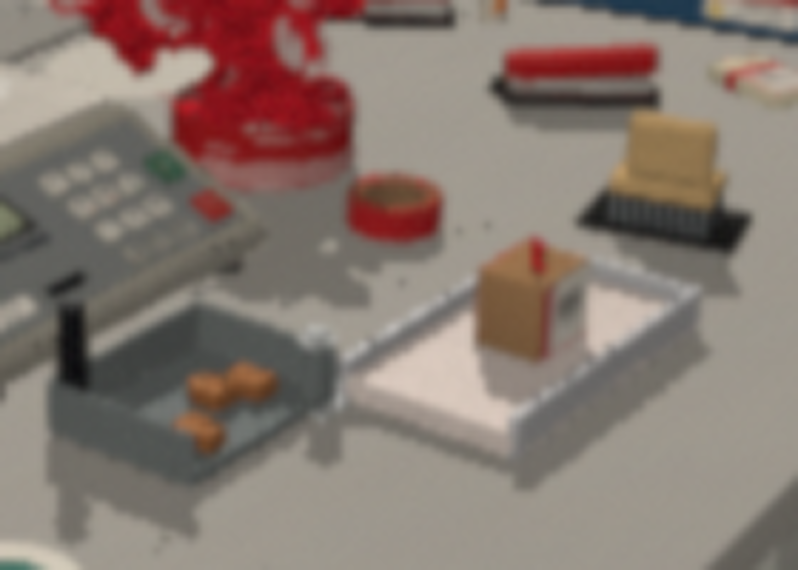

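Everything is in place: carton at (382,267) on the board, pieces at (88,150), (147,117) and (177,132) in the home tray, brush on the pad at (712,225). Handing in.

```bash
python3 -c "
from cell import ticket;print(ticket.sign_off())"
```

```text
the job is handed in; nothing more can be done
None
```

I carried out the whole job and handed it in at about 40 s of the 200 s. Sign-off gives no verdict, so the results below come from my own camera measurements.

**What I did**
- I set the carton aside beyond the board and pushed the tray by its post round to the stop.
- There were three pieces on the board. I swept them into the tray with the brush in two passes and parked the brush on its pad.
- I turned the tray back to its home stop and stood the carton on the board.

**What went wrong on the way**
- On the second sweep the brush came down on a board rim with about 25 N. I lifted it, moved it a few millimetres over and carried on.
- After I first parked the brush it was knocked about 5 cm off its pad centre. I picked it up and parked it again.
- I saw no slackening of the grip.

**Last checks**

| Item | Measured | Limit |
|---|---|---|
| Carton from board centre | about 2 mm, within about 1° of square | 22 mm, 0.2 rad |
| Brush from pad centre | about 3 mm, upright to the eye | 22 mm, 7° |
| Pieces in tray (x, y, mm) | (-26, 33), (-10, -40), (3, -16) | x -48 to 55, y ±73 |
| Tray | edge parallel to the board by eye, at its stop | within 0.09 rad |

In the last pictures the tape had not moved. I never went near the tin or the spool, but I did not measure them again at the end. The arm was well clear of everything, and no last check failed or disagreed.

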